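# Pack the pick-light modules and pin the tote shut

## Robot

A 7-joint arm with a two-finger parallel gripper is mounted at the origin on the work surface. World frame = base frame: x ahead of the robot, y to its left, z up, the work surface at z = 0. Lengths are in m, angles in rad, forces in N, time in s.
With the tool pointing down it reaches from about 0.35 to 0.9 m from the base axis. Payload 7.2 kg.
Tool frame: the origin (TCP) lies where the fingers leave the gripper's body, on its centre line; the fingertips stand 80 mm ahead of it and the grasp point (between the pads) lies 61 mm ahead of it (r.tips_ahead is the distance from the TCP to the fingertips, in m); z points along the fingers, y is the line along which they close (so a half turn about z gives the same grasp; the last joint's range is limited). The gripper opens to 88 mm and grips with 3 to 60 N. Pads are 20 mm wide; open, the fingers measure 115 mm over their backs; the gripper's body (75 mm by 178 mm) begins 61 mm behind the grasp point.
Start: joints at [1.178, 0.411, -0.013, 1.596, 0.006, 1.134, -0.082], TCP at [0.199, -0.592, 0.303] pointing down, gripper open.
Joint ranges: [-2.95, 2.95], [-0.29, 1.99], [-1.47, 1.44], [0.14, 2.54], [-1.03, 4.17], [0.13, 1.85], [-2.86, 2.86]. Speed limits (rad/s): [2.39, 2.39, 3.01, 3.01, 3.14, 3.14, 3.14].

## Interface

Orientations are given as a unit quaternion [x, y, z, w].
In Python, from cell import r gives the robot as it stands. The module is installed in compiled form; this text tells all that it offers.
- The arm moves only by the tool apply_moves, never from a script. Its arguments are lists of equal length, an entry for each row: "claw": the opening, from 0 (shut) to 1 (fully open); "linear": the shift along the world's x, y, z in mm, a list of three; "twist": the turn, a rotation vector about the world's x, y, z in rad, a list of three. In form: {"claw": [claw, ...], "linear": [[dx, dy, dz], ...], "twist": [[wx, wy, wz], ...]}. A call has exactly 5 rows; each row shifts and turns the commanded pose from where the row before left it; what a row does not reach is not made up. A row lasts 1/10 s, in which the tool goes at most 50 mm and 8.59 degrees, less where a joint would pass 70% of its speed; a pose out of reach is approached as far as the arm can. A call is refused whole if a number of a shift passes 50 or a number of a turn 0.15, either way. A call with a gripper value outside its range is refused whole. The fingers move at their own pace and stop on an object; "newtons" is the grip in N (left out, the last holds). Time passes only in rows, so rows that do not move let the fingers close, or fill a call up. It gives the time, the measured TCP pose, the force, the opening and the grip force at its end, in the units of the state.
- r.state(): the state, without advancing time (a new reading comes with each control period).
- r.grab_frame(name): name is "scene" or "top" or "wrist"; returns the picture (400x640x3 uint8, blue, green, red); there is no depth.
- r.camera_model(name): a dict with "fov_y" (degrees; the focal length in pixels is half the picture's height over the tangent of half this angle, whatever the lens; pixels are square), "cx", "cy" (the principal point, pixels), "cam_to_world" (4x4, takes a point from camera to world coordinates). Camera axes: x right, y down, z forward; pixel columns grow to the right and rows downward; lengths in m; the calibration is good to about 2 mm. A picture is of the moment at which its call begins: read the wrist's pose just before it. camera_model takes no time and is no camera call; for the wrist camera it gives the pose at the moment of the call.
- r.sign_off(): hands the job in; it is judged then, once.
The state is a dict: "t": time; "joint_pos": joint angles; "joint_vel": joint speeds; "effort": joint torques, N m; "tool_pos": TCP position; "tcp_rot": TCP orientation; "ft_force": force on the tool from outside, world axes, zero at the start; "torque": the same for the moment, N m; "grip_width": finger opening in m; "grasp_force": force on a finger pad.
Only numpy, scipy, OpenCV 4.12 (cv2) and the standard library are available. Lean on these libraries where they do the work, as an engineer would, in place of code of your own. Each camera call takes 0.05 s, during which the arm holds its last target. There are 200 camera calls.

## Task

Pull every pick-light module straight up off the clip rail, against its sprung catch, and set each one down gently, standing upright on its feet, inside the grey tote. When all are in, swing the tote's lid fully shut and push the locking pin level through the eyelets of both hasp lugs, until its tip stands clearly out beyond the second lug, and leave it there. Leave the scanner, the tape roll and the carton where they are.

Things in the scene. Friction and masses are not known exactly. Their poses are not given: they have to be found in the camera images.
- rail: fixed aluminium clip rail: a rib 310 mm long, 14 mm thick, top 50 mm above the bench, on a 70 mm wide foot, end stops 63 mm high. Origin on the bench under its centre, y along it. Stations at y -102, -34, 34, 102 mm: a sprung ball bulges from both faces of the rib, 33 mm up. Clipped modules straddle the rib, centre 57 mm and top 94 mm above the bench, lips under the balls.
- tote: fixed grey plastic tote, outside 300 (x) x 200 (y) x 120 (z) mm, walls and floor 5 mm. Origin at the centre of its underside. Lid hinged along the top of the +y wall. On the -y wall two upright steel hasp lugs, 28 mm wide along y, rise above the rim, tops 169 mm above the bench.
- lid (a joint): lid angle: 0 shut on the rim, 1.57 upright, 1.9 fully open, leaning away from the tote. Grey panel 6 mm thick, 306 mm wide, 203 mm from hinge to free edge, plus a 30 mm wide steel tab 34 mm long that comes down between the lugs. Stiff hinge: it stays where left and takes 2 to 5 N at the edge to move, all the way down.
- hinge_mid (a point): middle of the lid's hinge line, which runs along the tote's x, 123 mm above the bench; axes as the tote's.
- lug_near (a point): centre of the round eyelet, 12 mm across, in one hasp lug, a 5 mm thick plate square to the tote's x; 152 mm above the bench, 26 mm above the shut lid's top, 18 mm out from the tote's wall. The hole runs along the tote's x; axes as the tote's. The pin may come from either end.
- lug_far (a point): the same in the other lug, 44 mm along the tote's x and in line with the first.
- pin_grip (a point): centre of the grip of the locking pin: a black block 40 mm long, 22 x 22 mm in section, lying on the bench, the pin level. x points along the rod to its tip. The steel rod, 8 mm thick and 70 mm long with a tapered tip, begins 20 mm from this point, in line with the grip's middle. Mass 140 g.
- pin_tip (a point): tip of the locking pin's rod, 90 mm from the grip's centre.
- scanner: bystander: hand scanner lying on the bench, about 185 x 60 x 50 mm, origin under its middle.
- tape: bystander: brown roll of packing tape, 110 mm across and 48 mm high, origin under its centre.
- carton: bystander: small closed carton 110 x 90 x 70 mm, origin under its centre.
- module1_mid (a point): grey pick-light module, 36 mm (x) x 50 mm (y) x 74 mm high: a flat-sided body (upper 44 mm) on two black 30 mm legs along y, 16 mm apart, with inner lips at the feet; dark window and white lens on top. Point: its centre, 37 mm above the feet, z up. About 150 g. Clipped to the rail: a straight upward pull of about 10 to 15 N frees it; clear of the rib once 30 mm up. May be absent.
- module2_mid (a point): grey pick-light module, 36 mm (x) x 50 mm (y) x 74 mm high: a flat-sided body (upper 44 mm) on two black 30 mm legs along y, 16 mm apart, with inner lips at the feet; dark window and white lens on top. Point: its centre, 37 mm above the feet, z up. About 150 g. Clipped to the rail: a straight upward pull of about 10 to 15 N frees it; clear of the rib once 30 mm up. May be absent.
- module3_mid (a point): grey pick-light module, 36 mm (x) x 50 mm (y) x 74 mm high: a flat-sided body (upper 44 mm) on two black 30 mm legs along y, 16 mm apart, with inner lips at the feet; dark window and white lens on top. Point: its centre, 37 mm above the feet, z up. About 150 g. Clipped to the rail: a straight upward pull of about 10 to 15 N frees it; clear of the rib once 30 mm up. May be absent.
- module4_mid (a point): grey pick-light module, 36 mm (x) x 50 mm (y) x 74 mm high: a flat-sided body (upper 44 mm) on two black 30 mm legs along y, 16 mm apart, with inner lips at the feet; dark window and white lens on top. Point: its centre, 37 mm above the feet, z up. About 150 g. Clipped to the rail: a straight upward pull of about 10 to 15 N frees it; clear of the rib once 30 mm up. May be absent.
There are look-alikes about, which are no part of the job. Leave any brown look-alike of the part that bears module2_mid alone.

How it is judged:
By the outcome, as a careful person would: the job done as asked, in the order asked, and still so for the second after the job is handed in, with the robot touching nothing.
Of module1, module2, module3, module4 only 2 to 4 are there at a start; the rules pass over those that are not, and their reading is None.
At some moment in a run one of pin may be knocked a few centimetres aside while the robot is not near it.
It also fails if it takes over 210 s, if anything falls off the work surface, if the arm or the gripper's body presses on something with over 40 N, if the wrist force passes 120 N, or if a joint passes its speed limit or range.

## Working session

There is one attempt and no reset: what is moved stays moved. The work goes in short steps, Python scripts to look and compute and a tool call to move; the robot and the scene stay as the last step left them, time stands still between calls to the robot, and variables do not carry over. Pictures are saved under pics/ and viewed, at most 14 in all, crops included, and the job is handed in when it is done.

Besides the shell and the picture viewer there is one more tool, called after ">>>" in YAML: its name, and indented under it one key for each argument. apply_moves: Moves the arm, as the interface text tells. Its arguments: {"type":"object","properties":{"claw":{"type":"array","items":{"type":"number"}},"linear":{"type":"array","items":{"type":"array","items":{"type":"number"}}},"twist":{"type":"array","items":{"type":"array","items":{"type":"number"}}},"newtons":{"type":"number"}},"required":["claw","linear","twist"]}

```bash
mkdir -p pics; cat > h.py <<'E'
import numpy as np, cv2
from cell import r
def cam(n):
    m=r.camera_model(n); f=200/np.tan(np.radians(m["fov_y"])/2); return m,f
def ray(n,u,v,m=None):
    m0,f=cam(n); m=m or m0; T=np.array(m["cam_to_world"])
    d=T[:3,:3]@np.array([(u-m["cx"])/f,(v-m["cy"])/f,1]); return T[:3,3],d
def onz(n,u,v,z,m=None):
    o,d=ray(n,u,v,m); return o+d*(z-o[2])/d[2]
def proj(n,p,m=None):
    m0,f=cam(n); m=m or m0; T=np.array(m["cam_to_world"]); q=T[:3,:3].T@(np.array(p)-T[:3,3])
    return np.array([q[0]/q[2]*f+m["cx"],q[1]/q[2]*f+m["cy"]])
E
python3 - <<'E'
from h import *
np.set_printoptions(precision=3,suppress=True)
for n in("scene","top"):
    im=r.grab_frame(n); cv2.imwrite(f"pics/{n}0.png",im)
    m=r.camera_model(n); print(n,m["fov_y"],m["cx"],m["cy"]);print(np.array(m["cam_to_world"]))
print(r.state())
E
```

```text
scene 54.03290113358771 316.96229189672584 199.456240602301
[[ 0.891  0.295 -0.344  0.912]
 [ 0.453 -0.579  0.678 -0.68 ]
 [ 0.    -0.761 -0.649  0.751]
 [ 0.     0.     0.     1.   ]]
top 48.67941728408153 322.94615331919994 210.1008323934712
[[ 0.004 -0.99   0.142  0.408]
 [-1.    -0.004  0.003 -0.049]
 [-0.002 -0.142 -0.99   1.326]
 [ 0.     0.     0.     1.   ]]
{'t': 0.1, 'joint_pos': array([ 1.178,  0.412, -0.013,  1.597,  0.006,  1.134, -0.082]), 'joint_vel': array([ 0.001, -0.001,  0.002, -0.001,  0.001,  0.002,  0.001]), 'effort': array([  0.002, -58.91 ,   0.644, -29.171,  -0.054,   0.014,   0.   ]), 'tool_pos': array([ 0.199, -0.592,  0.302]), 'tcp_rot': array([ 0.987,  0.162, -0.   , -0.001]), 'ft_force': array([-0.409, -0.329, -0.053]), 'torque': array([-0.001, -0.016, -0.006]), 'grasp_force': 0.0, 'grip_width': 0.08803022393367149}
```

View pics/scene0.png

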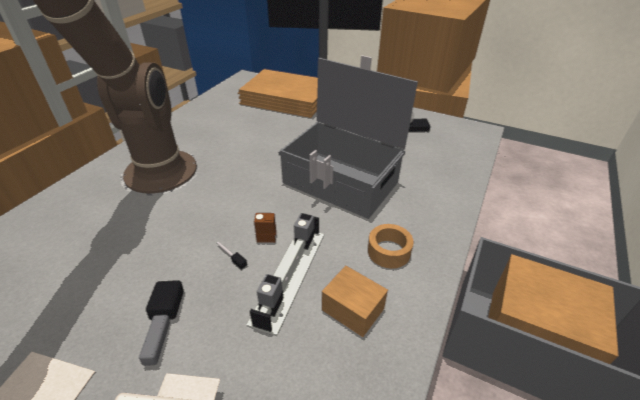

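View pics/top0.png

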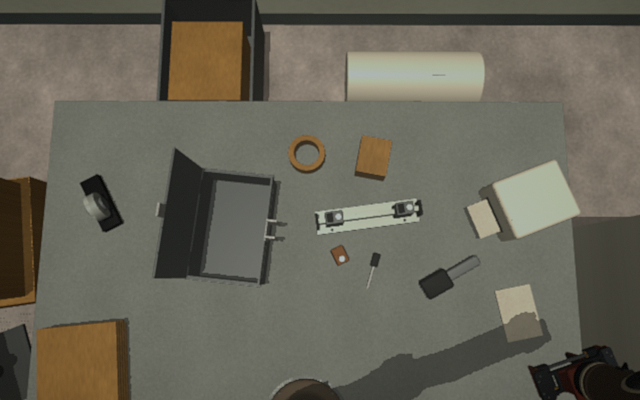

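The scene view shows two modules on the rail, at about (305,228) and (270,290), and a brown look-alike at (265,227). The pin is at (238,260), and the tote's lid is open at (340,130). In the top view the modules are at (334,216) and (403,208), the pin grip at (375,260) with its tip at (368,288), and the lugs at (272,222) and (270,237). I'll enlarge this.

```bash
python3 - <<'E'
from h import *
im=cv2.imread("pics/top0.png")
c=im[145:300,150:440]; a=cv2.resize(c,None,fx=2.75,fy=2.75,interpolation=cv2.INTER_CUBIC); a=cv2.convertScaleAbs(a,alpha=1.5,beta=20)
cv2.imwrite("pics/topz.png",a)
im=cv2.imread("pics/scene0.png")
c=im[60:335,210:420]; a=cv2.resize(c,None,fx=2.15,fy=2.15,interpolation=cv2.INTER_CUBIC); a=cv2.convertScaleAbs(a,alpha=1.5,beta=20)
cv2.imwrite("pics/scenez.png",a)
E
```

```text
(no output)
```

View pics/topz.png

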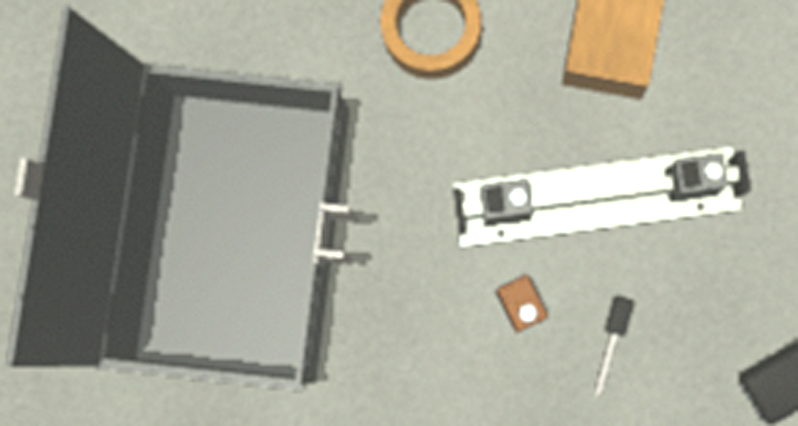

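View pics/scenez.png

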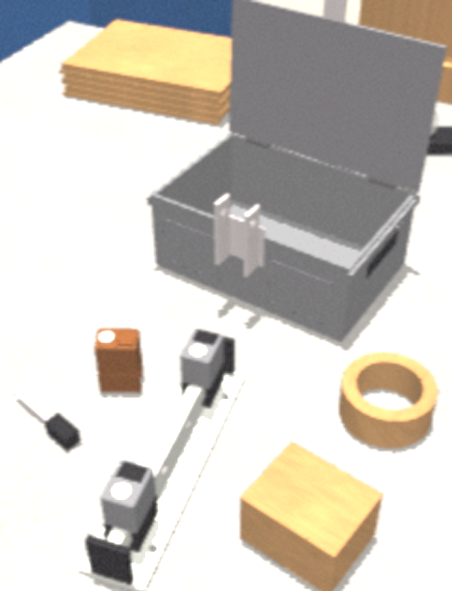

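The zoomed views show the tote rim corners at (148,66), (340,86), (300,385) and (102,362) in zoom pixels. The rail foot corners are at (455,183), (735,148), (742,210) and (460,247). The module tops are centred near (507,200) and (700,174).

```bash
python3 - <<'E'
from h import *
np.set_printoptions(precision=4,suppress=True)
Z=lambda u,v:(150+u/2.75,145+v/2.75)
t=lambda u,v,z: onz("top",*Z(u,v),z)
print("rim",[t(u,v,.12) for u,v in[(148,66),(340,86),(300,385),(102,362)]])
print("foot",[t(u,v,.005) for u,v in[(455,183),(735,148),(742,210),(460,247)]])
print("mod",t(507,197,.094),t(698,172,.094))
print("endstops",t(459,211,.063),t(740,172,.063))
print("lugs top",t(335,208,.169),t(330,254,.169))
print("pin",t(619,315,.011),t(599,394,.011))
S=lambda u,v:(210+u/2.15,60+v/2.15)
s=lambda u,v,z: onz("scene",*S(u,v),z)
print("scene mod",s(203,347,.094),s(130,482,.094),"pin",s(62,430,.011),s(20,398,.011),"lugtop",s(222,199,.169),s(254,209,.169))
print(r.camera_model("wrist")["cam_to_world"], r.camera_model("wrist")["fov_y"])
E
```

```text
rim [array([0.6954, 0.2878, 0.12  ]), array([0.6754, 0.0923, 0.12  ]), array([0.3765, 0.1254, 0.12  ]), array([0.3979, 0.3203, 0.12  ])]
foot [array([ 0.5928, -0.0227,  0.005 ]), array([ 0.633 , -0.3307,  0.005 ]), array([ 0.5643, -0.3365,  0.005 ]), array([ 0.5225, -0.0286,  0.005 ])]
mod [ 0.5661 -0.0776  0.094 ] [ 0.5927 -0.2732  0.094 ]
endstops [ 0.5551 -0.0282  0.063 ] [ 0.5975 -0.3229  0.063 ]
lugs top [0.5452 0.0889 0.169 ] [0.501  0.0928 0.169 ]
pin [ 0.4494 -0.2     0.011 ] [ 0.3656 -0.1777  0.011 ]
scene mod [ 0.574  -0.0805  0.094 ] [ 0.6005 -0.2766  0.094 ] pin [ 0.4527 -0.1988  0.011 ] [ 0.379  -0.1806  0.011 ] lugtop [0.5081 0.0944 0.169 ] [0.5528 0.0927 0.169 ]
[[ 0.3197 -0.9018 -0.2908  0.28  ]
 [-0.9475 -0.3043 -0.0979 -0.5652]
 [-0.0002  0.3068 -0.9518  0.3835]
 [ 0.      0.      0.      1.    ]] 65.74027330083157
```

>>> apply_moves:
  claw: [1,1,1,1,1]
  linear:
    - [18,26,0]
    - [18,26,0]
    - [18,26,0]
    - [18,26,0]
    - [18,26,0]
  twist:
    - [0,0,0.069]
    - [0,0,0.069]
    - [0,0,0.069]
    - [0,0,0.069]
    - [0,0,0.069]
  newtons: 40

```text
t: 0.6
tool_pos: [0.2899, -0.4611, 0.3023]
tcp_rot: [0.944, 0.33, -0.0, -0.0]
ft_force: [0.8, 0.9, -0.3]
grip_width: 0.0883
grasp_force: 0.0
```

>>> apply_moves:
  claw: [1,1,1,1,1]
  linear:
    - [18,26,0]
    - [18,26,0]
    - [18,26,0]
    - [18,26,0]
    - [18,26,0]
  twist:
    - [0,0,0.069]
    - [0,0,0.069]
    - [0,0,0.069]
    - [0,0,0.069]
    - [0,0,0.069]

```text
t: 1.1
tool_pos: [0.3798, -0.3311, 0.3024]
tcp_rot: [0.873, 0.487, -0.0, -0.0]
ft_force: [0.8, -0.5, 0.1]
grip_width: 0.0879
grasp_force: 0.0
```

>>> apply_moves:
  claw: [1,1,1,1,1]
  linear:
    - [18,26,0]
    - [18,26,0]
    - [18,26,0]
    - [18,26,0]
    - [18,26,0]
  twist:
    - [0,0,0.069]
    - [0,0,0.069]
    - [0,0,0.069]
    - [0,0,0.069]
    - [0,0,0.069]

```text
t: 1.6
tool_pos: [0.4698, -0.2012, 0.3024]
tcp_rot: [0.777, 0.63, -0.0, -0.0]
ft_force: [-0.6, -0.9, 0.4]
grip_width: 0.0876
grasp_force: 0.0
```

>>> apply_moves:
  claw: [1,1,1,1,1]
  linear:
    - [18,25,0]
    - [18,25,0]
    - [18,25,0]
    - [18,25,0]
    - [0,0,0]
  twist:
    - [0,0,0.069]
    - [0,0,0.069]
    - [0,0,0.069]
    - [0,0,0.069]
    - [0,0,0.069]

```text
t: 2.1
tool_pos: [0.5431, -0.0978, 0.3025]
tcp_rot: [0.655, 0.756, 0.001, -0.001]
ft_force: [0.2, 0.4, -0.4]
grip_width: 0.0877
grasp_force: 0.0
```

```bash
cat > st.py <<'E'
from h import *
from scipy.spatial.transform import Rotation as R
np.set_printoptions(precision=4,suppress=True)
def st():
    s=r.state(); M=R.from_quat(s["tcp_rot"]).as_matrix()
    print("t",round(s["t"],2),"pos",s["tool_pos"],"yang",np.degrees(np.arctan2(M[1,1],M[0,1])).round(2),"z",M[:,2],"F",s["ft_force"],"w",round(s["grip_width"],4),"g",round(s["grasp_force"],1),"j",s["joint_pos"])
def snap(n,name,a=1.3,b=10):
    m=r.camera_model(n); im=r.grab_frame(n); cv2.imwrite("pics/raw_"+name+".png",im)
    cv2.imwrite("pics/"+name+".png",cv2.convertScaleAbs(im,alpha=a,beta=b)); return m,im
E
python3 - <<'E'
from st import *
st(); m,_=snap("wrist","w1")
import pickle; pickle.dump(m,open("w1.pkl","wb"))
for p in[(.5646,-.079,.094),(.591,-.281,.094)]: print(proj("wrist",p,m))
E
```

```text
t 2.1 pos [ 0.5431 -0.0978  0.3025] yang 8.17 z [ 0.0008  0.0026 -1.    ] F [ 0.2428  0.4245 -0.4258] w 0.0877 g 0.0 j [ 0.5186  0.339  -0.5403  1.7486  0.1896  1.1059  0.0606]
[343.2008 177.0445]
[336.6923 348.1644]
```

View pics/w1.png

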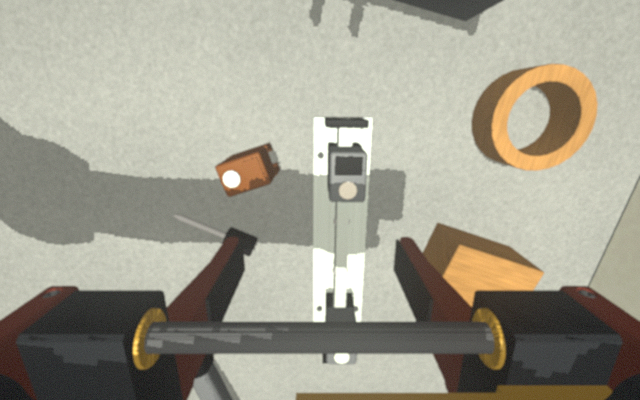

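The wrist view shows the module top, centred at about (348,172), with the rail running vertically in the picture. The foot's far corners are at (314,118) and (373,118).

```bash
python3 - <<'E'
from st import *
import pickle; m=pickle.load(open("w1.pkl","rb")); im=cv2.imread("pics/raw_w1.png")
c=cv2.resize(im[105:380,290:400],None,fx=2.1,fy=2.1,interpolation=cv2.INTER_CUBIC); cv2.imwrite("pics/w1z.png",c)
print("mod",[onz("wrist",u,v,.094,m) for u,v in[(330,145),(367,145),(348,172)]])
# white foot edges per row
for v in(150,160,250,270,285,300):
    g=im[v,290:400].astype(int).min(1); w=np.where(g>g.max()*.82)[0]+290; a,b=w.min(),w.max()+1
    print(v,a,b,onz("wrist",a,v,.005,m)[:2],onz("wrist",b,v,.005,m)[:2])
E
```

```text
mod [array([ 0.5474, -0.0506,  0.094 ]), array([ 0.5814, -0.0457,  0.094 ]), array([ 0.5683, -0.0735,  0.094 ])]
150 314 371 [ 0.5339 -0.0705] [ 0.6028 -0.0606]
160 314 370 [ 0.5356 -0.0827] [ 0.604  -0.0729]
250 313 324 [ 0.5511 -0.2046] [ 0.5659 -0.2025]
270 313 364 [ 0.5553 -0.235 ] [ 0.6253 -0.2249]
285 313 363 [ 0.5586 -0.2586] [ 0.6284 -0.2486]
300 313 362 [ 0.562  -0.2831] [ 0.6315 -0.2732]
```

View pics/w1z.png

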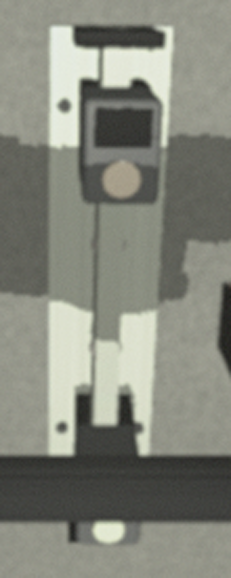

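>>> apply_moves:
  claw: [1,1,1,1,1]
  linear:
    - [13,9,-10]
    - [13,9,-25]
    - [0,0,-30]
    - [0,0,-30]
    - [0,0,0]
  twist:
    - [0,0,-0.01]
    - [0,0,0]
    - [0,0,0]
    - [0,0,0]
    - [0,0,0]

```text
t: 2.65
tool_pos: [0.5649, -0.085, 0.2037]
tcp_rot: [0.663, 0.749, -0.002, -0.003]
ft_force: [-0.6, -0.4, -0.2]
grip_width: 0.088
grasp_force: 0.0
```

>>> apply_moves:
  claw: [1,1,1,1,1]
  linear:
    - [0,0,-20]
    - [0,0,-20]
    - [0,0,-15]
    - [0,0,-9]
    - [0,0,0]
  twist:
    - [0,0,0]
    - [0,0,0]
    - [0,0,0]
    - [0,0,0]
    - [0,0,0]

```text
t: 3.15
tool_pos: [0.5671, -0.0845, 0.1432]
tcp_rot: [0.662, 0.749, -0.0, -0.001]
ft_force: [-1.0, -0.1, 0.6]
grip_width: 0.0878
grasp_force: 0.0
```

```bash
python3 - <<'E'
from st import *
st(); m,_=snap("wrist","w2")
E
```

```text
t 3.15 pos [ 0.5671 -0.0845  0.1432] yang 7.08 z [-0.0013  0.0001 -1.    ] F [-0.995  -0.0604  0.612 ] w 0.0878 g 0.0 j [ 0.4144  0.5571 -0.4706  1.8478  0.3349  0.8169 -0.1038]
```

View pics/w2.png

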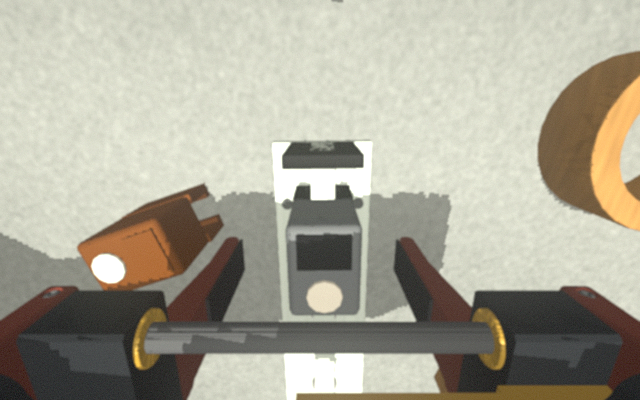

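The module sits midway between the fingers (centre u≈324) and is aligned with them, so I'll close.

>>> apply_moves:
  claw: [1,0.5,0,0,0]
  linear:
    - [1,4,0]
    - [0,0,0]
    - [0,0,0]
    - [0,0,0]
    - [0,0,0]
  twist:
    - [0,0,0.009]
    - [0,0,0]
    - [0,0,0]
    - [0,0,0]
    - [0,0,0]
  newtons: 45

```text
t: 3.7
tool_pos: [0.5685, -0.0804, 0.1439]
tcp_rot: [0.659, 0.752, 0.0, 0.0]
ft_force: [0.6, -0.2, -0.0]
grip_width: 0.0594
grasp_force: 0.0
```

>>> apply_moves:
  claw: [0,0,0,0,0]
  linear:
    - [0,0,0]
    - [0,0,0]
    - [0,0,0]
    - [0,0,0]
    - [0,0,0]
  twist:
    - [0,0,0]
    - [0,0,0]
    - [0,0,0]
    - [0,0,0]
    - [0,0,0]

```text
t: 4.2
tool_pos: [0.5684, -0.0803, 0.1436]
tcp_rot: [0.659, 0.753, 0.0, 0.0]
ft_force: [1.0, -0.6, 0.2]
grip_width: 0.0361
grasp_force: 45.0
```

>>> apply_moves:
  claw: [0,0,0,0,0]
  linear:
    - [0,0,3]
    - [0,0,4]
    - [0,0,6]
    - [0,0,8]
    - [0,0,10]
  twist:
    - [0,0,0]
    - [0,0,0]
    - [0,0,0]
    - [0,0,0]
    - [0,0,0]

```text
t: 4.7
tool_pos: [0.5683, -0.0804, 0.1757]
tcp_rot: [0.659, 0.753, -0.0, 0.0]
ft_force: [-0.5, 0.4, -0.8]
grip_width: 0.0356
grasp_force: 45.0
```

>>> apply_moves:
  claw: [0,0,0,0,0]
  linear:
    - [0,0,15]
    - [0,0,25]
    - [0,0,30]
    - [0,0,30]
    - [0,0,20]
  twist:
    - [0,0,0]
    - [0,0,0]
    - [0,0,0]
    - [0,0,0]
    - [0,0,0]

```text
t: 5.2
tool_pos: [0.5688, -0.0801, 0.2984]
tcp_rot: [0.658, 0.753, 0.001, 0.001]
ft_force: [0.4, -0.8, -1.1]
grip_width: 0.0356
grasp_force: 45.0
```

```bash
python3 - <<'E'
from st import *
st(); snap("wrist","w3"); snap("scene","s3")
a=cv2.imread("pics/w3.png");b=cv2.imread("pics/s3.png")
cv2.imwrite("pics/c3.png",np.hstack([cv2.resize(a[100:400,150:500],None,fx=1.1,fy=1.1),cv2.resize(b[60:360,200:480],None,fx=1.1,fy=1.1)]))
E
```

```text
t 5.2 pos [ 0.5688 -0.0801  0.2984] yang 7.63 z [ 0.0032 -0.0005 -1.    ] F [ 0.4231 -0.8229 -1.0642] w 0.0356 g 45.0 j [ 0.4675  0.3811 -0.5388  1.7022  0.215   1.1142 -0.0013]
```

View pics/c3.png

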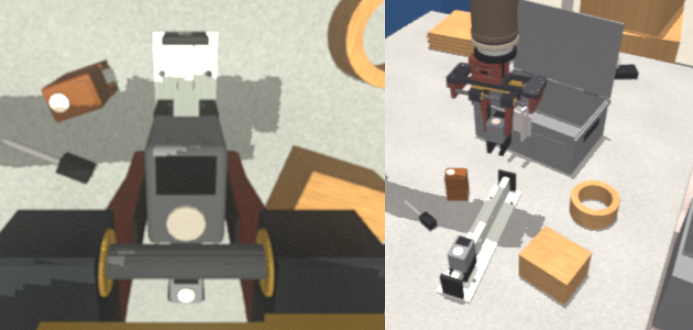

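>>> apply_moves:
  claw: [0,0,0,0,0]
  linear:
    - [4,20,0]
    - [4,30,0]
    - [4,35,0]
    - [4,35,0]
    - [4,35,0]
  twist:
    - [0,0,-0.03]
    - [0,0,-0.03]
    - [0,0,-0.03]
    - [0,0,-0.03]
    - [0,0,-0.03]

```text
t: 5.8
tool_pos: [0.588, 0.0758, 0.2941]
tcp_rot: [0.714, 0.701, -0.0, -0.0]
ft_force: [0.2, 0.3, -1.0]
grip_width: 0.0361
grasp_force: 45.0
```

>>> apply_moves:
  claw: [0,0,0,0,0]
  linear:
    - [4,35,0]
    - [4,35,0]
    - [4,30,0]
    - [3,15,0]
    - [0,8,0]
  twist:
    - [0,0,-0.03]
    - [0,0,-0.03]
    - [0,0,-0.03]
    - [0,0,0]
    - [0,0,0]

```text
t: 6.3
tool_pos: [0.6032, 0.1988, 0.294]
tcp_rot: [0.743, 0.669, -0.0, -0.0]
ft_force: [-0.2, 0.4, -1.0]
grip_width: 0.0359
grasp_force: 45.0
```

>>> apply_moves:
  claw: [0,0,0,0,0]
  linear:
    - [0,0,0]
    - [0,0,-15]
    - [0,0,-25]
    - [0,0,-25]
    - [0,0,-25]
  twist:
    - [0,0,0]
    - [0,0,0]
    - [0,0,0]
    - [0,0,0]
    - [0,0,0]

```text
t: 6.8
tool_pos: [0.6035, 0.1951, 0.2027]
tcp_rot: [0.745, 0.667, -0.001, 0.0]
ft_force: [0.2, 0.3, -1.1]
grip_width: 0.0357
grasp_force: 45.0
```

```bash
python3 - <<'E'
from st import *
st(); snap("wrist","w4"); snap("scene","s4")
a=cv2.imread("pics/w4.png");b=cv2.imread("pics/s4.png")
cv2.imwrite("pics/c4.png",np.hstack([cv2.resize(a,(480,300)),cv2.resize(b[50:250,250:450],(300,300))]))
E
```

```text
t 6.8 pos [0.6035 0.1951 0.2027] yang -6.27 z [-0.0004 -0.0013 -1.    ] F [ 0.2318  0.2835 -1.1078] w 0.0357 g 45.0 j [-0.0365  0.5768 -0.5074  1.6484  0.3213  1.0012 -0.7597]
```

View pics/c4.png

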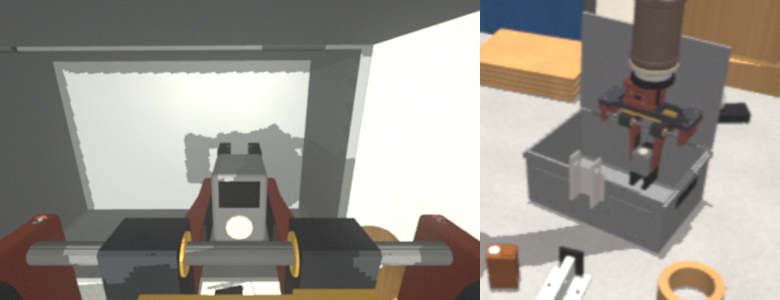

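>>> apply_moves:
  claw: [0,0,0,0,0]
  linear:
    - [-3,3,-20]
    - [-2,2,-20]
    - [0,0,-15]
    - [0,0,-8]
    - [0,0,0]
  twist:
    - [0,0,0]
    - [0,0,0]
    - [0,0,0]
    - [0,0,0]
    - [0,0,0]

```text
t: 7.4
tool_pos: [0.5984, 0.2018, 0.1409]
tcp_rot: [0.744, 0.668, -0.001, -0.0]
ft_force: [0.7, -0.6, -0.8]
grip_width: 0.0357
grasp_force: 45.0
```

>>> apply_moves:
  claw: [0,0,0,0,0]
  linear:
    - [0,0,-2]
    - [0,0,-2]
    - [0,0,-2]
    - [0,0,0]
    - [0,0,0]
  twist:
    - [0,0,0]
    - [0,0,0]
    - [0,0,0]
    - [0,0,0]
    - [0,0,0]

```text
t: 7.9
tool_pos: [0.5985, 0.2027, 0.1359]
tcp_rot: [0.744, 0.668, 0.0, 0.0]
ft_force: [-0.2, 0.1, -0.6]
grip_width: 0.0365
grasp_force: 45.0
```

>>> apply_moves:
  claw: [0,0,0,0,0]
  linear:
    - [0,0,-1.5]
    - [0,0,-1.5]
    - [0,0,-1]
    - [0,0,-1]
    - [0,0,0]
  twist:
    - [0,0,0]
    - [0,0,0]
    - [0,0,0]
    - [0,0,0]
    - [0,0,0]

```text
t: 8.4
tool_pos: [0.5984, 0.2026, 0.1304]
tcp_rot: [0.744, 0.668, -0.0, -0.0]
ft_force: [0.2, 0.7, -1.0]
grip_width: 0.0359
grasp_force: 45.0
```

>>> apply_moves:
  claw: [0,0,0,0,0]
  linear:
    - [0,0,-1]
    - [0,0,-0.5]
    - [0,0,0]
    - [0,0,0]
    - [0,0,0]
  twist:
    - [0,0,0]
    - [0,0,0]
    - [0,0,0]
    - [0,0,0]
    - [0,0,0]

```text
t: 8.9
tool_pos: [0.5984, 0.2027, 0.1292]
tcp_rot: [0.744, 0.668, 0.0, 0.0]
ft_force: [-0.2, -0.4, -1.1]
grip_width: 0.0361
grasp_force: 45.0
```

>>> apply_moves:
  claw: [0,0,0,0,0]
  linear:
    - [0,0,-0.5]
    - [0,0,-0.5]
    - [0,0,-0.5]
    - [0,0,0]
    - [0,0,0]
  twist:
    - [0,0,0]
    - [0,0,0]
    - [0,0,0]
    - [0,0,0]
    - [0,0,0]

```text
t: 9.4
tool_pos: [0.5985, 0.2028, 0.1287]
tcp_rot: [0.744, 0.668, 0.0, 0.0]
ft_force: [-2.5, -2.2, 8.1]
grip_width: 0.0358
grasp_force: 45.0
```

>>> apply_moves:
  claw: [0,0.45,0.6,0.8,0.9]
  linear:
    - [0,0,0.5]
    - [0,0,0]
    - [0,0,0]
    - [0,0,0]
    - [0,0,0]
  twist:
    - [0,0,0]
    - [0,0,0]
    - [0,0,0]
    - [0,0,0]
    - [0,0,0]

```text
t: 9.9
tool_pos: [0.5984, 0.2027, 0.128]
tcp_rot: [0.744, 0.668, -0.0, -0.0]
ft_force: [0.7, 0.1, -0.2]
grip_width: 0.06
grasp_force: 0.0
```

>>> apply_moves:
  claw: [1,1,1,1,1]
  linear:
    - [0,0,10]
    - [0,0,25]
    - [0,0,40]
    - [0,0,45]
    - [0,0,40]
  twist:
    - [0,0,0]
    - [0,0,0]
    - [0,0,0]
    - [0,0,0]
    - [0,0,0]

```text
t: 10.4
tool_pos: [0.5983, 0.2029, 0.291]
tcp_rot: [0.744, 0.668, 0.001, 0.0]
ft_force: [1.1, 0.7, 0.9]
grip_width: 0.0879
grasp_force: 0.0
```

```bash
python3 - <<'E'
from st import *
st(); snap("wrist","w5"); snap("top","t5")
a=cv2.imread("pics/w5.png");b=cv2.imread("pics/t5.png")
cv2.imwrite("pics/c5.png",np.hstack([cv2.resize(a,(480,300)),cv2.resize(b[150:300,290:440],(300,300))]))
E
```

```text
t 10.4 pos [0.5983 0.2029 0.291 ] yang -6.11 z [ 0.001   0.0006 -1.    ] F [1.0636 0.7038 0.8949] w 0.0879 g 0.0 j [-0.0263  0.489  -0.5398  1.5659  0.2665  1.1596 -0.7277]
```

View pics/c5.png

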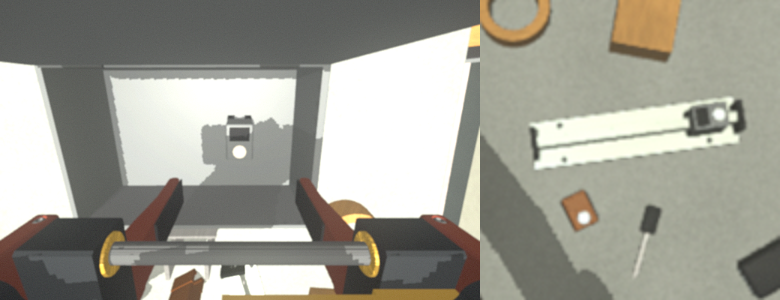

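The first module stands upright in the tote, at (238,140) in the wrist view. The second is still on the rail.

>>> apply_moves:
  claw: [1,1,1,1,1]
  linear:
    - [0,-25,0]
    - [0,-35,0]
    - [0,-35,0]
    - [0,-35,0]
    - [0,-35,0]
  twist:
    - [0,0,0.024]
    - [0,0,0.024]
    - [0,0,0.024]
    - [0,0,0.024]
    - [0,0,0.024]

```text
t: 11.0
tool_pos: [0.5981, 0.0363, 0.2882]
tcp_rot: [0.702, 0.712, -0.0, 0.0]
ft_force: [0.0, 0.4, -0.8]
grip_width: 0.0878
grasp_force: 0.0
```

>>> apply_moves:
  claw: [1,1,1,1,1]
  linear:
    - [-1,-35,0]
    - [-1,-35,0]
    - [-1,-35,0]
    - [0,-35,0]
    - [0,-35,0]
  twist:
    - [0,0,0.024]
    - [0,0,0.024]
    - [0,0,0.024]
    - [0,0,0.024]
    - [0,0,0.024]

```text
t: 11.5
tool_pos: [0.5951, -0.1387, 0.2883]
tcp_rot: [0.658, 0.753, -0.0, 0.0]
ft_force: [0.3, 0.1, -0.1]
grip_width: 0.0876
grasp_force: 0.0
```

>>> apply_moves:
  claw: [1,1,1,1,1]
  linear:
    - [0,-35,0]
    - [0,-35,0]
    - [0,-35,0]
    - [0,-30,0]
    - [0,-8,0]
  twist:
    - [0,0,0]
    - [0,0,0]
    - [0,0,0]
    - [0,0,0]
    - [0,0,0]

```text
t: 12.0
tool_pos: [0.5942, -0.2848, 0.2876]
tcp_rot: [0.66, 0.751, -0.001, 0.0]
ft_force: [0.6, -0.2, -0.1]
grip_width: 0.088
grasp_force: 0.0
```

```bash
python3 - <<'E'
from st import *
st(); m,im=snap("wrist","w6")
p0=proj("wrist",(.595,-.28,.094),m);print(p0)
e=np.array([.1325,-.991,0]);x=np.array([.991,.1325,0])
a=cv2.imread("pics/w6.png")
pts=[proj("wrist",np.array([.595,-.28,.094])+sx*.018*x+sy*.025*e,m) for sx,sy in((-1,-1),(1,-1),(1,1),(-1,1))]
cv2.polylines(a,[np.int32(pts)],True,(0,0,255),1)
cv2.imwrite("pics/w6.png",a)
E
```

```text
t 12.0 pos [ 0.5942 -0.2848  0.2876] yang 7.33 z [-0.0011 -0.0015 -1.    ] F [ 0.6196 -0.2267 -0.1085] w 0.088 g 0.0 j [ 0.6917  0.5273 -0.4749  1.4993  0.2538  1.1767  0.302 ]
[320.2171 191.4864]
```

View pics/w6.png

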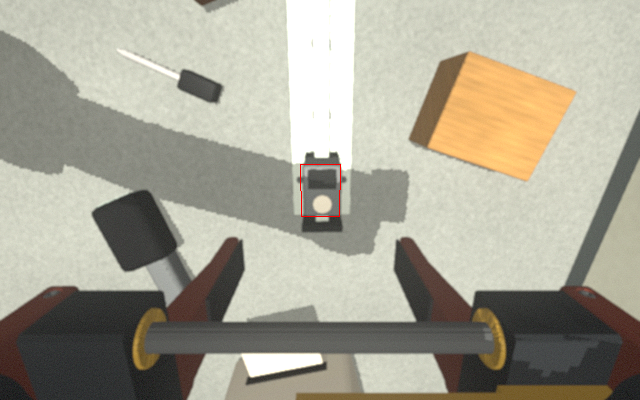

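The predicted outline falls exactly on the second module's top, so I'll descend.

>>> apply_moves:
  claw: [1,1,1,1,1]
  linear:
    - [1,5,-15]
    - [0,0,-30]
    - [0,0,-30]
    - [0,0,-25]
    - [0,0,-15]
  twist:
    - [0,0,0.005]
    - [0,0,0]
    - [0,0,0]
    - [0,0,0]
    - [0,0,0]

```text
t: 12.55
tool_pos: [0.5959, -0.2719, 0.1703]
tcp_rot: [0.655, 0.755, 0.0, -0.002]
ft_force: [0.3, 0.2, 0.6]
grip_width: 0.088
grasp_force: 0.0
```

>>> apply_moves:
  claw: [1,1,1,0.4,0]
  linear:
    - [0,0,-15]
    - [0,0,-10]
    - [0,0,-4]
    - [0,0,0]
    - [0,0,0]
  twist:
    - [0,0,0]
    - [0,0,0]
    - [0,0,0]
    - [0,0,0]
    - [0,0,0]

```text
t: 13.05
tool_pos: [0.5969, -0.2755, 0.145]
tcp_rot: [0.657, 0.754, 0.0, 0.001]
ft_force: [0.1, 0.3, 0.7]
grip_width: 0.0753
grasp_force: 0.0
```

>>> apply_moves:
  claw: [0,0,0,0,0]
  linear:
    - [0,0,0]
    - [0,0,0]
    - [0,0,0]
    - [0,0,0]
    - [0,0,0]
  twist:
    - [0,0,0]
    - [0,0,0]
    - [0,0,0]
    - [0,0,0]
    - [0,0,0]

```text
t: 13.55
tool_pos: [0.5964, -0.2754, 0.1442]
tcp_rot: [0.657, 0.754, -0.0, 0.0]
ft_force: [1.3, 0.1, 1.7]
grip_width: 0.0358
grasp_force: 45.0
```

>>> apply_moves:
  claw: [0,0,0,0,0]
  linear:
    - [0,0,0]
    - [0,0,0]
    - [0,0,0]
    - [0,0,0]
    - [0,0,0]
  twist:
    - [0,0,0]
    - [0,0,0]
    - [0,0,0]
    - [0,0,0]
    - [0,0,0]

```text
t: 14.05
tool_pos: [0.5964, -0.2754, 0.1443]
tcp_rot: [0.657, 0.754, -0.0, 0.0]
ft_force: [-2.6, 0.5, 2.6]
grip_width: 0.0359
grasp_force: 45.0
```

>>> apply_moves:
  claw: [0,0,0,0,0]
  linear:
    - [0,0,3]
    - [0,0,4]
    - [0,0,6]
    - [0,0,8]
    - [0,0,10]
  twist:
    - [0,0,0]
    - [0,0,0]
    - [0,0,0]
    - [0,0,0]
    - [0,0,0]

```text
t: 14.55
tool_pos: [0.5967, -0.2753, 0.1763]
tcp_rot: [0.657, 0.754, 0.0, 0.0]
ft_force: [0.5, -0.2, -1.8]
grip_width: 0.0358
grasp_force: 45.0
```

>>> apply_moves:
  claw: [0,0,0,0,0]
  linear:
    - [0,0,20]
    - [0,0,35]
    - [0,0,40]
    - [0,0,40]
    - [0,0,20]
  twist:
    - [0,0,0]
    - [0,0,0]
    - [0,0,0]
    - [0,0,0]
    - [0,0,0]

```text
t: 15.05
tool_pos: [0.5976, -0.2752, 0.336]
tcp_rot: [0.657, 0.754, 0.001, 0.003]
ft_force: [0.1, 0.1, -2.1]
grip_width: 0.036
grasp_force: 45.0
```

>>> apply_moves:
  claw: [0,0,0,0,0]
  linear:
    - [-8,25,0]
    - [-9,35,0]
    - [-9,35,0]
    - [-9,35,0]
    - [-9,35,0]
  twist:
    - [0,0,-0.02]
    - [0,0,-0.02]
    - [0,0,-0.02]
    - [0,0,-0.02]
    - [0,0,-0.02]

```text
t: 15.55
tool_pos: [0.5521, -0.1088, 0.3318]
tcp_rot: [0.694, 0.72, 0.001, 0.001]
ft_force: [-0.1, -0.3, -1.1]
grip_width: 0.0361
grasp_force: 45.0
```

>>> apply_moves:
  claw: [0,0,0,0,0]
  linear:
    - [-9,35,0]
    - [-9,35,0]
    - [-9,35,0]
    - [-9,35,0]
    - [-9,35,0]
  twist:
    - [0,0,-0.02]
    - [0,0,-0.02]
    - [0,0,-0.02]
    - [0,0,-0.02]
    - [0,0,-0.02]

```text
t: 16.05
tool_pos: [0.507, 0.0663, 0.3317]
tcp_rot: [0.729, 0.685, 0.001, 0.001]
ft_force: [0.8, 0.0, -2.1]
grip_width: 0.0358
grasp_force: 45.0
```

>>> apply_moves:
  claw: [0,0,0,0,0]
  linear:
    - [-9,35,0]
    - [-9,35,0]
    - [-9,35,0]
    - [-7,30,0]
    - [0,12,0]
  twist:
    - [0,0,-0.02]
    - [0,0,-0.02]
    - [0,0,-0.006]
    - [0,0,0]
    - [0,0,0]

```text
t: 16.55
tool_pos: [0.4721, 0.2153, 0.3319]
tcp_rot: [0.743, 0.67, 0.001, 0.0]
ft_force: [0.6, 0.6, -0.4]
grip_width: 0.0359
grasp_force: 45.0
```

```bash
python3 - <<'E'
from st import *
st(); snap("wrist","w7"); snap("scene","s7")
a=cv2.imread("pics/w7.png");b=cv2.imread("pics/s7.png")
cv2.imwrite("pics/c7.png",np.hstack([cv2.resize(a,(480,300)),cv2.resize(b[50:250,250:450],(300,300))]))
E
```

```text
t 16.55 pos [0.4721 0.2153 0.3319] yang -5.92 z [ 0.0022  0.0016 -1.    ] F [ 0.6393  0.5729 -0.3665] w 0.0359 g 45.0 j [ 0.0503  0.2763 -0.6911  1.7792  0.1915  1.1514 -0.8034]
```

View pics/c7.png

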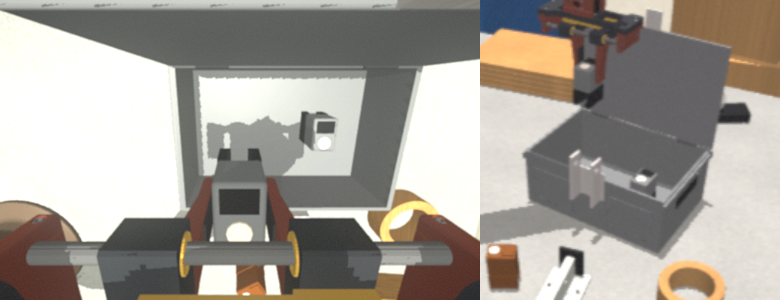

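The second module is held straight over the tote, clear of the first, so I'll lower it.

>>> apply_moves:
  claw: [0,0,0,0,0]
  linear:
    - [2,-1,-20]
    - [2,-1,-35]
    - [0,0,-40]
    - [0,0,-40]
    - [0,0,-25]
  twist:
    - [0,0,0]
    - [0,0,0]
    - [0,0,0]
    - [0,0,0]
    - [0,0,0]

```text
t: 17.15
tool_pos: [0.4776, 0.2067, 0.1677]
tcp_rot: [0.745, 0.667, -0.001, 0.0]
ft_force: [0.0, -1.1, -2.1]
grip_width: 0.0357
grasp_force: 45.0
```

>>> apply_moves:
  claw: [0,0,0,0,0]
  linear:
    - [0,0,-15]
    - [0,0,-10]
    - [0,0,-6]
    - [0,0,-2]
    - [0,0,0]
  twist:
    - [0,0,0]
    - [0,0,0]
    - [0,0,0]
    - [0,0,0]
    - [0,0,0]

```text
t: 17.65
tool_pos: [0.4779, 0.2097, 0.1378]
tcp_rot: [0.744, 0.668, 0.001, 0.0]
ft_force: [-0.2, 0.3, -2.4]
grip_width: 0.0358
grasp_force: 45.0
```

>>> apply_moves:
  claw: [0,0,0,0,0]
  linear:
    - [0,0,-2]
    - [0,0,-2]
    - [0,0,-1.5]
    - [0,0,-1]
    - [0,0,0]
  twist:
    - [0,0,0]
    - [0,0,0]
    - [0,0,0]
    - [0,0,0]
    - [0,0,0]

```text
t: 18.15
tool_pos: [0.4774, 0.2096, 0.1305]
tcp_rot: [0.744, 0.668, -0.0, -0.0]
ft_force: [-0.8, -0.6, -1.5]
grip_width: 0.0361
grasp_force: 45.0
```

>>> apply_moves:
  claw: [0,0,0,0,0]
  linear:
    - [0,0,-0.5]
    - [0,0,-0.5]
    - [0,0,-0.5]
    - [0,0,0]
    - [0,0,0]
  twist:
    - [0,0,0]
    - [0,0,0]
    - [0,0,0]
    - [0,0,0]
    - [0,0,0]

```text
t: 18.65
tool_pos: [0.4775, 0.2097, 0.1292]
tcp_rot: [0.744, 0.668, 0.0, 0.0]
ft_force: [-0.7, 0.1, -0.1]
grip_width: 0.036
grasp_force: 45.0
```

>>> apply_moves:
  claw: [0,0,0,0,0]
  linear:
    - [0,0,-0.4]
    - [0,0,-0.4]
    - [0,0,0]
    - [0,0,0]
    - [0,0,0]
  twist:
    - [0,0,0]
    - [0,0,0]
    - [0,0,0]
    - [0,0,0]
    - [0,0,0]

```text
t: 19.15
tool_pos: [0.4774, 0.2098, 0.1292]
tcp_rot: [0.744, 0.668, 0.0, 0.0]
ft_force: [-3.1, -1.3, 9.0]
grip_width: 0.0356
grasp_force: 45.0
```

>>> apply_moves:
  claw: [0,0.45,0.6,0.8,0.9]
  linear:
    - [0,0,0.4]
    - [0,0,0]
    - [0,0,0]
    - [0,0,0]
    - [0,0,0]
  twist:
    - [0,0,0]
    - [0,0,0]
    - [0,0,0]
    - [0,0,0]
    - [0,0,0]

```text
t: 19.65
tool_pos: [0.4775, 0.2097, 0.1287]
tcp_rot: [0.744, 0.668, 0.0, -0.0]
ft_force: [1.1, 0.3, 0.8]
grip_width: 0.0601
grasp_force: 0.0
```

>>> apply_moves:
  claw: [1,1,1,1,1]
  linear:
    - [0,0,10]
    - [0,0,25]
    - [0,0,35]
    - [0,0,35]
    - [0,0,35]
  twist:
    - [0,0,0]
    - [0,0,0]
    - [0,0,0]
    - [0,0,0]
    - [0,0,0]

```text
t: 20.15
tool_pos: [0.4771, 0.2098, 0.2708]
tcp_rot: [0.744, 0.668, 0.0, -0.0]
ft_force: [1.0, -0.2, 0.9]
grip_width: 0.088
grasp_force: 0.0
```

>>> apply_moves:
  claw: [1,1,0,0,0]
  linear:
    - [5,-10,35]
    - [5,-10,35]
    - [0,0,35]
    - [0,0,35]
    - [0,0,25]
  twist:
    - [0,0,0]
    - [0,0,0]
    - [0,0,0]
    - [0,0,0]
    - [0,0,0]

```text
t: 20.65
tool_pos: [0.4871, 0.19, 0.437]
tcp_rot: [0.744, 0.668, 0.001, 0.001]
ft_force: [0.0, 0.6, -0.2]
grip_width: 0.0669
grasp_force: 0.0
```

```bash
python3 - <<'E'
from st import *
st(); snap("wrist","w8"); snap("top","t8")
a=cv2.imread("pics/w8.png");b=cv2.imread("pics/t8.png")
cv2.imwrite("pics/c8.png",np.hstack([cv2.resize(a,(480,300)),cv2.resize(b[140:300,140:300],(300,300))]))
E
```

```text
t 20.65 pos [0.4871 0.19   0.437 ] yang -6.16 z [ 0.0026  0.0009 -1.    ] F [ 0.0012  0.5821 -0.2233] w 0.0669 g 0.0 j [ 0.1181  0.2115 -0.6949  1.6028  0.1382  1.3745 -0.7001]
```

View pics/c8.png

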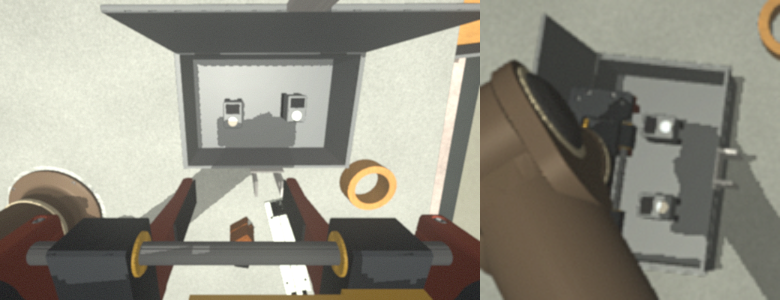

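Both modules stand upright in the tote, at (232,112) and (295,108) in the wrist view. The rim corners there are at (178,53), (363,53), (350,165) and (183,165).

```bash
python3 - <<'E'
from st import *
st()
m=r.camera_model("wrist")
for u,v in[(178,53),(363,53),(350,165),(183,165)]: print(onz("wrist",u*4/3,v*4/3,.12,m)[:2])
print("lugtops",[onz("wrist",u*4/3,v*4/3,.169,m)[:2] for u,v in[(254,192),(281,192)]])
E
```

```text
t 20.75 pos [0.4878 0.1906 0.4381] yang -6.17 z [ 0.0061  0.0021 -1.    ] F [ 0.0881 -0.3356 -0.687 ] w 0.0592 g 0.0 j [ 0.1177  0.2107 -0.6951  1.6013  0.1386  1.3731 -0.7006]
[0.4062 0.3201]
[0.6998 0.2887]
[0.6865 0.0973]
[0.3797 0.1309]
lugtops [array([0.5039, 0.0875]), array([0.5492, 0.0825])]
```

>>> apply_moves:
  claw: [0,0,0,0,0]
  linear:
    - [4,25,2]
    - [6,30,2]
    - [6,35,0]
    - [6,35,0]
    - [6,35,0]
  twist:
    - [0,0,0]
    - [0,0,0]
    - [0,0,0]
    - [0,0,0]
    - [0,0,0]

```text
t: 21.25
tool_pos: [0.5153, 0.3507, 0.4372]
tcp_rot: [0.744, 0.668, -0.0, -0.0]
ft_force: [0.1, -0.3, -0.4]
grip_width: 0.019
grasp_force: 0.0
```

>>> apply_moves:
  claw: [0,0,0,0,0]
  linear:
    - [6,35,0]
    - [6,30,0]
    - [6,15,0]
    - [0,0,0]
    - [0,0,0]
  twist:
    - [0,0,0]
    - [0,0,0]
    - [0,0,0]
    - [0,0,0]
    - [0,0,0]

```text
t: 21.75
tool_pos: [0.5331, 0.4294, 0.437]
tcp_rot: [0.744, 0.668, -0.001, -0.0]
ft_force: [-0.1, -0.8, -1.2]
grip_width: 0.0003
grasp_force: 0.0
```

```bash
python3 - <<'E'
from st import *
st(); snap("scene","s9"); snap("top","t9")
a=cv2.imread("pics/s9.png");b=cv2.imread("pics/t9.png")
cv2.imwrite("pics/c9.png",np.hstack([cv2.resize(a[0:240,200:480],(450,386)),cv2.resize(b[130:310,120:280],(343,386))]))
E
```

```text
t 21.75 pos [0.5331 0.4294 0.437 ] yang -6.15 z [-0.0012 -0.0009 -1.    ] F [-0.1017 -0.805  -1.1595] w 0.0003 g 0.0 j [-0.3418  0.5378 -0.6981  1.1891  0.3354  1.528  -1.0889]
```

View pics/c9.png

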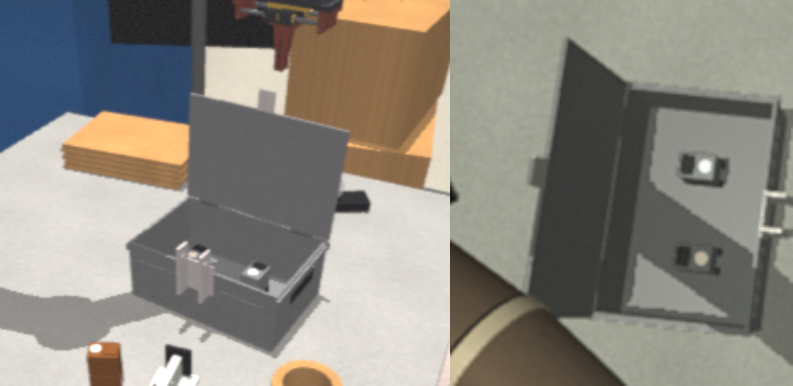

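The gripper is behind the lid's free edge with the fingers closed. I'll lower it and sweep the lid forward.

>>> apply_moves:
  claw: [0,0,0,0,0]
  linear:
    - [0,0,-15]
    - [0,0,-20]
    - [0,0,-20]
    - [0,0,-12]
    - [0,0,0]
  twist:
    - [0,0,0]
    - [0,0,0]
    - [0,0,0]
    - [0,0,0]
    - [0,0,0]

```text
t: 22.35
tool_pos: [0.5336, 0.4282, 0.3694]
tcp_rot: [0.745, 0.667, -0.001, 0.0]
ft_force: [-0.5, 0.1, -0.2]
grip_width: 0.0008
grasp_force: 0.0
```

>>> apply_moves:
  claw: [0,0,0,0,0]
  linear:
    - [-2,-12,0]
    - [-1,-12,0]
    - [-1,-12,0]
    - [-1,-12,0]
    - [-2,-12,0]
  twist:
    - [0,0,0]
    - [0,0,0]
    - [0,0,0]
    - [0,0,0]
    - [0,0,0]

```text
t: 22.85
tool_pos: [0.5266, 0.3682, 0.3712]
tcp_rot: [0.745, 0.668, 0.0, 0.0]
ft_force: [0.2, -0.8, -0.3]
grip_width: 0.0002
grasp_force: 0.0
```

>>> apply_moves:
  claw: [0,0,0,0,0]
  linear:
    - [-2,-12,0]
    - [-1,-12,0]
    - [-1,-12,0]
    - [-1,-12,0]
    - [-2,-12,0]
  twist:
    - [0,0,0]
    - [0,0,0]
    - [0,0,0]
    - [0,0,0]
    - [0,0,0]

```text
t: 23.35
tool_pos: [0.5195, 0.3093, 0.3709]
tcp_rot: [0.744, 0.668, 0.001, -0.0]
ft_force: [0.8, 2.9, -1.7]
grip_width: 0.0004
grasp_force: 1.4
```

>>> apply_moves:
  claw: [0,0,0,0,0]
  linear:
    - [-2,-12,0]
    - [-1,-12,0]
    - [-1,-12,0]
    - [-1,-12,0]
    - [-2,-12,0]
  twist:
    - [0,0,0]
    - [0,0,0]
    - [0,0,0]
    - [0,0,0]
    - [0,0,0]

```text
t: 23.85
tool_pos: [0.5124, 0.2486, 0.3708]
tcp_rot: [0.744, 0.668, 0.0, 0.0]
ft_force: [1.5, 2.5, -0.3]
grip_width: 0.0003
grasp_force: 1.0
```

>>> apply_moves:
  claw: [0,0,0,0,0]
  linear:
    - [-1,-9,-3]
    - [-1,-9,-5]
    - [-1,-8,-5]
    - [-1,-8,-6]
    - [-1,-7,-6]
  twist:
    - [0,0,0]
    - [0,0,0]
    - [0,0,0]
    - [0,0,0]
    - [0,0,0]

```text
t: 24.35
tool_pos: [0.5075, 0.2078, 0.3452]
tcp_rot: [0.744, 0.668, -0.0, 0.0]
ft_force: [0.8, -0.4, 1.7]
grip_width: 0.0005
grasp_force: 0.9
```

>>> apply_moves:
  claw: [0,0,0,0,0]
  linear:
    - [-1,-6,-4]
    - [0,-6,-5]
    - [-1,-5,-5]
    - [0,-5,-5]
    - [-1,-5,-6]
  twist:
    - [0,0,0]
    - [0,0,0]
    - [0,0,0]
    - [0,0,0]
    - [0,0,0]

```text
t: 24.85
tool_pos: [0.5044, 0.1814, 0.3203]
tcp_rot: [0.744, 0.668, 0.0, -0.0]
ft_force: [1.4, 1.1, 0.7]
grip_width: 0.0006
grasp_force: 0.7
```

>>> apply_moves:
  claw: [0,0,0,0,0]
  linear:
    - [-1,-4,-6]
    - [0,-4,-6]
    - [-1,-3,-6]
    - [0,-3,-6]
    - [0,-3,-6]
  twist:
    - [0,0,0]
    - [0,0,0]
    - [0,0,0]
    - [0,0,0]
    - [0,0,0]

```text
t: 25.35
tool_pos: [0.5023, 0.1644, 0.2902]
tcp_rot: [0.744, 0.668, -0.0, -0.0]
ft_force: [-0.0, 0.1, 2.1]
grip_width: 0.0006
grasp_force: 0.7
```

>>> apply_moves:
  claw: [0,0,0,0,0]
  linear:
    - [-1,-3,-7]
    - [0,-3,-7]
    - [0,-2,-7]
    - [0,-2,-7]
    - [0,-2,-7]
  twist:
    - [0,0,0]
    - [0,0,0]
    - [0,0,0]
    - [0,0,0]
    - [0,0,0]

```text
t: 25.85
tool_pos: [0.5014, 0.1525, 0.2551]
tcp_rot: [0.744, 0.668, -0.0, -0.0]
ft_force: [-0.8, 0.1, 1.3]
grip_width: 0.0006
grasp_force: 0.6
```

>>> apply_moves:
  claw: [0,0,0,0,0]
  linear:
    - [0,-2,-7]
    - [0,-1,-7]
    - [0,-1,-7]
    - [0,0,-7]
    - [0,0,-7]
  twist:
    - [0,0,0]
    - [0,0,0]
    - [0,0,0]
    - [0,0,0]
    - [0,0,0]

```text
t: 26.35
tool_pos: [0.5015, 0.1486, 0.2202]
tcp_rot: [0.744, 0.668, 0.0, 0.0]
ft_force: [-0.0, -0.4, 0.8]
grip_width: 0.0004
grasp_force: 0.6
```

>>> apply_moves:
  claw: [0,0,0,0,0]
  linear:
    - [0,0,-4]
    - [0,0,-4]
    - [0,0,-3]
    - [0,0,-2]
    - [0,0,0]
  twist:
    - [0,0,0]
    - [0,0,0]
    - [0,0,0]
    - [0,0,0]
    - [0,0,0]

```text
t: 26.85
tool_pos: [0.5014, 0.1488, 0.2075]
tcp_rot: [0.744, 0.668, -0.0, -0.0]
ft_force: [-0.1, -0.1, -0.2]
grip_width: 0.0006
grasp_force: 0.0
```

>>> apply_moves:
  claw: [0,0,0,0,0]
  linear:
    - [0,0,-0.5]
    - [0,0,-0.5]
    - [0,0,-0.5]
    - [0,0,0]
    - [0,0,0]
  twist:
    - [0,0,0]
    - [0,0,0]
    - [0,0,0]
    - [0,0,0]
    - [0,0,0]

```text
t: 27.35
tool_pos: [0.5014, 0.1489, 0.2064]
tcp_rot: [0.744, 0.668, 0.0, 0.0]
ft_force: [-0.8, 0.7, 3.1]
grip_width: 0.0005
grasp_force: 1.3
```

>>> apply_moves:
  claw: [0,0,0,0,0]
  linear:
    - [0,0,-0.5]
    - [0,0,-0.5]
    - [0,0,-0.5]
    - [0,0,-0.5]
    - [0,0,0]
  twist:
    - [0,0,0]
    - [0,0,0]
    - [0,0,0]
    - [0,0,0]
    - [0,0,0]

```text
t: 27.85
tool_pos: [0.5015, 0.149, 0.2062]
tcp_rot: [0.744, 0.668, 0.0, 0.001]
ft_force: [-7.6, -1.7, 22.9]
grip_width: 0.0002
grasp_force: 10.9
```

The lid bottomed out with the fingertip at z = 126 mm, which matches the shut height. I'll lift and go to the pin.

>>> apply_moves:
  claw: [0,0,0,0,0]
  linear:
    - [0,0,10]
    - [0,0,20]
    - [0,0,30]
    - [0,-10,30]
    - [0,-20,10]
  twist:
    - [0,0,0]
    - [0,0,0]
    - [0,0,0.05]
    - [0,0,0.1]
    - [0,0,0.1]

```text
t: 28.35
tool_pos: [0.5021, 0.1204, 0.3073]
tcp_rot: [0.653, 0.758, 0.002, 0.001]
ft_force: [0.7, 0.2, 0.2]
grip_width: 0.0003
grasp_force: 0.0
```

>>> apply_moves:
  claw: [0.5,0.7,0.8,0.8,0.8]
  linear:
    - [-5,-30,0]
    - [-5,-30,0]
    - [-5,-30,0]
    - [-5,-30,0]
    - [-5,-30,0]
  twist:
    - [0,0,0.12]
    - [0,0,0.12]
    - [0,0,0.12]
    - [0,0,0.12]
    - [0,0,0.12]

```text
t: 28.85
tool_pos: [0.4761, -0.0327, 0.3043]
tcp_rot: [0.4, 0.916, -0.0, 0.0]
ft_force: [0.5, -0.3, -0.1]
grip_width: 0.0372
grasp_force: 0.0
```

>>> apply_moves:
  claw: [0.8,0.8,0.8,0.8,0.8]
  linear:
    - [-5,-30,0]
    - [-5,-30,0]
    - [-5,-30,0]
    - [-5,-30,0]
    - [-5,-20,0]
  twist:
    - [0,0,0.12]
    - [0,0,0.12]
    - [0,0,0.12]
    - [0,0,0.12]
    - [0,0,0.08]

```text
t: 29.35
tool_pos: [0.4508, -0.1738, 0.3042]
tcp_rot: [0.133, 0.991, -0.0, -0.0]
ft_force: [-0.4, 0.0, 0.4]
grip_width: 0.0698
grasp_force: 0.0
```

```bash
python3 - <<'E'
from st import *
import pickle
st(); m,_=snap("wrist","w10"); snap("top","t10"); pickle.dump(m,open("w10.pkl","wb"))
a=cv2.imread("pics/w10.png");b=cv2.imread("pics/t10.png")
cv2.imwrite("pics/c10.png",np.vstack([cv2.resize(a,(560,350)),cv2.resize(b[140:300,150:550],(560,224))]))
E
```

```text
t 29.35 pos [ 0.4508 -0.1738  0.3042] yang 74.75 z [-0.0002 -0.0004 -1.    ] F [-0.3544  0.041   0.3722] w 0.0698 g 0.0 j [ 0.9874  0.2703 -0.8475  1.886   0.2287  1.0854  1.3547]
```

View pics/c10.png

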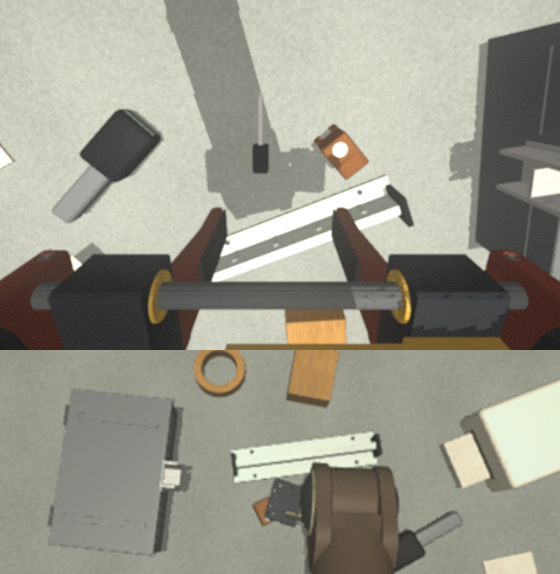

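The lid is shut and flat. In the wrist view the pin grip is at about (260,158), with its rod pointing up towards (261,95).

```bash
python3 - <<'E'
from st import *
import pickle
m=pickle.load(open("w10.pkl","rb")); im=cv2.imread("pics/raw_w10.png")
g=im.max(2); x0,y0=275,140; c=g[y0:y0+75,x0:x0+45]
_,_,s,ce=cv2.connectedComponentsWithStats((c<50).astype(np.uint8)); i=1+s[1:,4].argmax(); print(s[i],ce[i])
u0,v0,w,h=s[i][:4]; u0+=x0;v0+=y0; print("bbox",u0,v0,w,h)
ctr=onz("wrist",ce[i][0]+x0,ce[i][1]+y0,.015,m); print("grip ctr",ctr)
# top-face corners: near edges
for u,v in[(u0,v0),(u0+w,v0),(u0,v0+h),(u0+w,v0+h)]: print(onz("wrist",u,v,.022,m)[:2],onz("wrist",u,v,.0,m)[:2])
# rod: in rows above
for v in range(112,150,6):
    row=im[v,275:330].astype(int).mean(1); base=np.median(row); j=np.abs(row-base); u=275+(j**2@np.arange(55))/(j**2).sum(); print(v,round(u,1),j.max().round(),onz("wrist",u,v,.011,m)[:2])
cv2.imwrite("pics/w10z.png",cv2.resize(im[90:215,250:350],None,fx=5,fy=4.5,interpolation=cv2.INTER_CUBIC))
E
```

```text
[ 14  25  17  32 511] [22.2172 40.7945]
bbox 289 165 17 32
grip ctr [ 0.4522 -0.2024  0.015 ]
[ 0.4295 -0.2054] [ 0.4331 -0.2086]
[ 0.4348 -0.1858] [ 0.4387 -0.1879]
[ 0.4676 -0.217 ] [ 0.4736 -0.2209]
[ 0.4731 -0.1968] [ 0.4794 -0.1995]
112 286.4 52.0 [ 0.3707 -0.1917]
118 296.1 35.0 [ 0.3801 -0.1828]
124 306.0 35.0 [ 0.3897 -0.1735]
130 304.1 32.0 [ 0.3958 -0.1775]
136 314.8 46.0 [ 0.4059 -0.1672]
142 318.1 52.0 [ 0.4137 -0.1652]
148 319.6 56.0 [ 0.4211 -0.1653]
```

View pics/w10z.png

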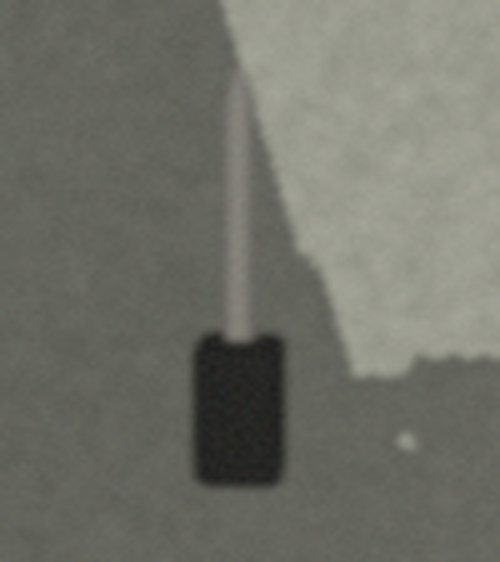

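The pin is unmoved. Its tip is at raw pixel (298,105.6), the rod base at (297.6,164.4) and the grip centred at u≈297.8. I've now viewed 16 pictures, which is over the 14 allowed, so from here I'll check by numbers only.

```bash
python3 - <<'E'
from st import *
import pickle
m=pickle.load(open("w10.pkl","rb"))
t=onz("wrist",298,105.6,.011,m);b=onz("wrist",297.6,164.4,.011,m);print(t,b,np.linalg.norm(t-b),np.degrees(np.arctan2(*(t-b)[[1,0]])))
d=(t-b)/np.linalg.norm(t-b); print("ctr",t-.09*d,b-.02*d)
E
```

```text
[ 0.3674 -0.1767  0.011 ] [ 0.4333 -0.1966  0.011 ] 0.06888128838149299 163.1860754857006
ctr [ 0.4536 -0.2027  0.011 ] [ 0.4525 -0.2024  0.011 ]
```

>>> apply_moves:
  claw: [0.8,0.8,0.8,0.8,0.8]
  linear:
    - [1,-14,-10]
    - [1,-15,-30]
    - [0,0,-40]
    - [0,0,-40]
    - [0,0,-30]
  twist:
    - [0,0,-0.027]
    - [0,0,0]
    - [0,0,0]
    - [0,0,0]
    - [0,0,0]

```text
t: 29.95
tool_pos: [0.4529, -0.1996, 0.1515]
tcp_rot: [0.148, 0.989, 0.001, -0.001]
ft_force: [0.2, 0.3, -0.6]
grip_width: 0.0704
grasp_force: 0.0
```

>>> apply_moves:
  claw: [0.8,0.8,0.8,0.8,0.8]
  linear:
    - [0,0,-25]
    - [0,0,-20]
    - [0,0,-12]
    - [0,0,-8]
    - [0,0,0]
  twist:
    - [0,0,0]
    - [0,0,0]
    - [0,0,0]
    - [0,0,0]
    - [0,0,0]

```text
t: 30.45
tool_pos: [0.4534, -0.1999, 0.0886]
tcp_rot: [0.147, 0.989, 0.0, -0.0]
ft_force: [0.4, 0.7, -0.3]
grip_width: 0.0703
grasp_force: 0.0
```

```bash
python3 - <<'E'
from st import *
st(); m,im=snap("wrist","w11")
np.save("w11T.npy",np.array(m["cam_to_world"]))
s=r.state()["tool_pos"]
print("grip top ctr expected",proj("wrist",(.453,-.2025,.022),m),"TCP axis at .022",proj("wrist",(s[0],s[1],.022),m))
g=im.max(2); k=(g[150:300,200:440]<50).astype(np.uint8)
_,_,st_,ce=cv2.connectedComponentsWithStats(k)
for i in range(1,len(st_)):
    if st_[i,4]>150: print(st_[i]+np.array([200,150,0,0,0]),ce[i]+[200,150])
E
```

```text
t 30.45 pos [ 0.4534 -0.1999  0.0886] yang 73.06 z [-0.0009  0.0006 -1.    ] F [ 0.4017  0.7383 -0.2595] w 0.0703 g 0.0 j [ 0.8153  0.5876 -0.6353  2.0558  0.5558  0.6724  1.0874]
grip top ctr expected [314.29  266.586] TCP axis at .022 [318.9664 266.5148]
[ 295  221   39   74 2629] [314.674  258.7558]
[227 241  32  59 870] [245.9644 276.4506]
[380 241  31  59 840] [391.8107 276.931 ]
```

>>> apply_moves:
  claw: [0.8,0.8,0.5,0,0]
  linear:
    - [0,-2.5,-2]
    - [0,0,-2]
    - [0,0,0]
    - [0,0,0]
    - [0,0,0]
  twist:
    - [0,0,0]
    - [0,0,0]
    - [0,0,0]
    - [0,0,0]
    - [0,0,0]
  newtons: 40

```text
t: 31.0
tool_pos: [0.4535, -0.2029, 0.0855]
tcp_rot: [0.147, 0.989, -0.0, 0.0]
ft_force: [0.4, -0.3, 0.4]
grip_width: 0.0499
grasp_force: 0.0
```

>>> apply_moves:
  claw: [0,0,0,0,0]
  linear:
    - [0,0,0]
    - [0,0,0]
    - [0,0,0]
    - [0,0,0]
    - [0,0,0]
  twist:
    - [0,0,0]
    - [0,0,0]
    - [0,0,0]
    - [0,0,0]
    - [0,0,0]

```text
t: 31.5
tool_pos: [0.4535, -0.2028, 0.0853]
tcp_rot: [0.147, 0.989, 0.0, 0.0]
ft_force: [1.0, 0.2, 0.4]
grip_width: 0.0215
grasp_force: 40.0
```

>>> apply_moves:
  claw: [0,0,0,0,0]
  linear:
    - [0,0,0]
    - [0,0,0]
    - [0,0,0]
    - [0,0,0]
    - [0,0,0]
  twist:
    - [0,0,0]
    - [0,0,0]
    - [0,0,0]
    - [0,0,0]
    - [0,0,0]

```text
t: 32.0
tool_pos: [0.4535, -0.2028, 0.0853]
tcp_rot: [0.147, 0.989, 0.0, 0.0]
ft_force: [0.0, -0.3, 0.2]
grip_width: 0.0219
grasp_force: 40.0
```

>>> apply_moves:
  claw: [0,0,0,0,0]
  linear:
    - [0,0,8]
    - [0,0,20]
    - [0,0,40]
    - [0,0,45]
    - [5,0,45]
  twist:
    - [0,0,0]
    - [0,0,0]
    - [0,0,0]
    - [0,0,0]
    - [0,0,0]

```text
t: 32.5
tool_pos: [0.4575, -0.2025, 0.2449]
tcp_rot: [0.147, 0.989, 0.0, -0.001]
ft_force: [1.8, -0.4, -1.9]
grip_width: 0.0219
grasp_force: 40.0
```

>>> apply_moves:
  claw: [0,0,0,0,0]
  linear:
    - [15,15,20]
    - [22,24,20]
    - [22,28,0]
    - [22,28,0]
    - [22,28,0]
  twist:
    - [0,0,0.02]
    - [0,0,0.02]
    - [0,0,0.02]
    - [0,0,0.02]
    - [0,0,0.02]

```text
t: 33.0
tool_pos: [0.5618, -0.0789, 0.2839]
tcp_rot: [0.098, 0.995, -0.0, 0.0]
ft_force: [0.4, 0.1, -1.4]
grip_width: 0.0214
grasp_force: 40.0
```

>>> apply_moves:
  claw: [0,0,0,0,0]
  linear:
    - [22,28,0]
    - [22,28,0]
    - [22,28,0]
    - [20,28,0]
    - [13,28,0]
  twist:
    - [0,0,0.02]
    - [0,0,0.02]
    - [0,0,0.02]
    - [0,0,0.02]
    - [0,0,0.006]

```text
t: 33.5
tool_pos: [0.6612, 0.0611, 0.2832]
tcp_rot: [0.055, 0.999, 0.0, -0.0]
ft_force: [-0.6, -0.7, -1.1]
grip_width: 0.0218
grasp_force: 40.0
```

>>> apply_moves:
  claw: [0,0,0,0,0]
  linear:
    - [0,13,-10]
    - [0,0,-20]
    - [0,0,-20]
    - [0,0,-15]
    - [0,0,0]
  twist:
    - [0,0,0]
    - [0,0,0]
    - [0,0,0]
    - [0,0,0]
    - [0,0,0]

```text
t: 34.0
tool_pos: [0.659, 0.0719, 0.2157]
tcp_rot: [0.055, 0.998, -0.001, -0.002]
ft_force: [-0.5, -1.0, -1.9]
grip_width: 0.0217
grasp_force: 40.0
```

```bash
python3 - <<'E'
from st import *
import pickle
st(); m,im=snap("wrist","w12"); pickle.dump(m,open("w12.pkl","wb"))
s=r.state();M=R.from_quat(s["tcp_rot"]).as_matrix();p=s["tool_pos"]
c=p+M[:,2]*.0743
print("pin c,tip",c,c+.09*M[:,0],proj("wrist",c+.02*M[:,0],m),proj("wrist",c+.09*M[:,0],m))
ex=np.array([.994,-.108,0]);ey=np.array([.108,.994,0]);L=np.array([.527,.0905,.169])
for k in(22,-22):
    print("lug",k,[proj("wrist",L+k/1000*ex+q*ey,m).round(0) for q in(-.014,.014)])
E
```

```text
t 34.0 pos [0.659  0.0719 0.2157] yang 83.68 z [-0.0044 -0.0011 -1.    ] F [-0.534  -1.0437 -1.8714] w 0.0217 g 40.0 j [ 0.3178  0.6838 -0.7786  1.5453  0.5121  1.1308  0.8882]
pin c,tip [0.6596 0.0723 0.143 ] [0.5701 0.0822 0.1432] [320.4281 228.6089] [320.7396  90.8566]
lug 22 [array([293.,  26.]), array([369.,  26.])]
lug -22 [array([ 289., -126.]), array([ 375., -126.])]
```

```bash
python3 - <<'E'
import cv2,numpy as np
g=cv2.cvtColor(cv2.imread("pics/raw_w12.png"),cv2.COLOR_BGR2GRAY)
print("     "+" ".join(f"{u:3d}" for u in range(264,392,4)))
for v in list(range(0,60,4))+list(range(60,240,12)): print(f"{v:3d}: "+" ".join(f"{x:3d}" for x in g[v,264:392:4]))
E
```

```text
264 268 272 276 280 284 288 292 296 300 304 308 312 316 320 324 328 332 336 340 344 348 352 356 360 364 368 372 376 380 384 388
  0: 165 161 174 168 165 164 170 193 240 240 240 240 241 241 241 241 241 241 242 242 240 240 241 236 129 240 201 141 140 139 139 139
  4: 166 170 177 168 167 164 169 183 237 237 236 237 237 238 237 238 237 239 238 237 237 238 237 234 133 244 193 142 135 137 139 137
  8: 170 170 175 173 172 169 167 185 240 241 241 242 242 242 241 243 242 243 243 243 244 243 243 239 137 242 185 141 138 139 139 139
 12: 170 171 172 170 168 170 173 184 245 245 244 245 245 245 245 246 245 246 245 245 244 245 245 246 140 237 172 141 140 138 139 138
 16: 168 168 174 171 167 171 178 182 243 241 243 242 244 243 242 243 243 242 242 243 242 243 241 242 147 239 164 141 140 138 139 138
 20: 170 171 178 173 173 175 174 184 241 240 241 241 241 242 241 241 241 242 242 242 242 241 240 242 172 243 176 139 141 139 140 139
 24: 175 174 178 174 170 173 176 187 240 243 245 241 243 241 238 242 244 244 241 243 243 240 242 238 241 241 231 141 138 137 139 140
 28: 174 177 173 171 169 175 174 178 242 
[... 2317 characters left out ...]
 71 135 139 139 139 138 139 139 141
180: 112 110 109 109 112 111 109 111 113 113 120 114 148 224 224 189 111 113 109 110  62  63  82  82 135 139 140 138 140 140 137 140
192: 114 113 112 116 108 112 112 110 115 111 116 115 144 223 225 186 113 112 115 111  62  63  79  86 137 140 138 138 139 140 138 141
204: 110 114 112 113 114 110 113 108 111 114 110 108 144 222 223 182 110 114 115 110  65  68  73  93 138 137 138 140 140 137 139 136
216: 111 113 111 110 115 114 110 111 111 114 111 114 147 221 220 179 109 112 117 112  87  63  66  79  91  89  93 132 120 124 139 137
228: 115 116 112 109 112 114 109 108 116  46  35  31  35  58  70  37  35  33  30 109 109  64  60  78  89  88  88  93  90  91  89  90
```

```bash
cat > m12.py <<'E'
from st import *
import pickle,sys
def an(name,rows_lug,rows_rod,u0=320):
    m=pickle.load(open(name+".pkl","rb")); g=cv2.cvtColor(cv2.imread(f"pics/raw_{name}.png"),cv2.COLOR_BGR2GRAY).astype(float)
    def cross(line,t,off):
        b=line>t; i=np.where(b)[0]; a,z=i.min(),i.max()
        f=lambda k:(t-line[k])/(line[k+1]-line[k])
        return off+a-1+f(a-1)+.5-.5, off+z+f(z)
    return m,g,cross
if __name__=="__main__":
    m,g,cross=an("w12",0,0)
    for v in(26,30,34):
        l,q=cross(g[v,280:380],210,280); P=onz("wrist",(l+q)/2,v,.169,m); print(v,l,q,"w",np.linalg.norm(onz("wrist",l,v,.169,m)-onz("wrist",q,v,.169,m)),P)
    col=g[15:60,300:350].mean(1); k=np.where(col<170)[0][0]+15; print("front row",k,onz("wrist",331,k-.5,.169,m))
    for v in(108,132,156,180,204): 
        l,q=cross(g[v,306:332],165 if v>170 else 180,306); print(v,l,q,onz("wrist",(l+q)/2,v,.143,m))
    print("tip",onz("wrist",319,93,.143,m))
E
python3 m12.py
```

```text
26 292.7741935483871 368.4761904761905 w 0.027970551762921226 [0.5489 0.0881 0.169 ]
30 293.2903225806452 368.5581395348837 w 0.027907109239478443 [0.5503 0.0881 0.169 ]
34 293.2 368.38775510204084 w 0.02797517009092274 [0.5516 0.0879 0.169 ]
front row 37 [0.5524 0.0879 0.169 ]
108 313.55555555555554 325.375 [0.5777 0.0808 0.143 ]
132 313.5 325.0625 [0.5889 0.0794 0.143 ]
156 313.3333333333333 324.5263157894737 [0.6006 0.078  0.143 ]
180 312.65384615384613 325.1 [0.6129 0.0766 0.143 ]
204 312.77777777777777 324.85 [0.6257 0.0751 0.143 ]
tip [0.571  0.0813 0.143 ]
```

>>> apply_moves:
  claw: [0,0,0,0,0]
  linear:
    - [0,2.4,5]
    - [0,2.4,4]
    - [0,0,0]
    - [0,0,0]
    - [0,0,0]
  twist:
    - [0,0,0.01]
    - [0,0,0]
    - [0,0,0]
    - [0,0,0]
    - [0,0,0]

```text
t: 34.55
tool_pos: [0.6605, 0.0779, 0.2275]
tcp_rot: [0.05, 0.999, -0.0, 0.0]
ft_force: [0.4, 0.2, -1.1]
grip_width: 0.0216
grasp_force: 40.0
```

```bash
python3 - <<'E'
from st import *
import pickle
st(); m,im=snap("wrist","w13"); pickle.dump(m,open("w13.pkl","wb"))
g=cv2.cvtColor(im,cv2.COLOR_BGR2GRAY)
print("     "+" ".join(f"{u:3d}" for u in range(284,376,4)))
for v in list(range(20,110,6))+[130,150,170,190,210]: print(f"{v:3d}: "+" ".join(f"{x:3d}" for x in g[v,284:376:4]))
E
```

```text
t 34.55 pos [0.6605 0.0779 0.2275] yang 84.28 z [ 0.0004 -0.0002 -1.    ] F [ 0.4016  0.225  -1.0807] w 0.0216 g 40.0 j [ 0.313   0.6746 -0.7868  1.5321  0.5068  1.1475  0.8956]
     284 288 292 296 300 304 308 312 316 320 324 328 332 336 340 344 348 352 356 360 364 368 372
 20: 176 239 239 238 239 240 240 239 240 240 240 240 240 239 240 240 210 242 140 140 140 137 137
 26: 232 239 243 241 242 240 238 241 243 243 239 243 240 241 240 241 235 240 137 140 138 139 137
 32: 236 243 242 240 240 236 240 242 243 240 242 241 241 239 240 240 239 241 136 140 139 138 138
 38: 228 239 239 238 235 239 240 243 238 241 242 239 241 238 241 240 241 242 136 139 137 138 138
 44: 174  99  93  92  93  93 107 123 134 130 123 107  94  94  96  93 124 244 137 138 139 138 137
 50: 167 167  95  96  95  92  94  98  96  96  94  93  95  96  96  97 246 243 137 137 135 139 139
 56: 169 166 111  93  94  95  95  91  92  93  92  93  94  89  94  89 243 236 138 137 137 139 136
 62: 171 171 114 110  93  93  94  92  89  94  92  93  90  93  91  89 237 226 136 138 137 136 134
 68: 166 170 112 111 117 111 119 113 113 113 116 
[... 414 characters left out ...]
7 138 138 137 139 138
 98: 170 168 172 169 174 170 170 158 200 226 172 112 109  95  60  85 107 136 135 139 138 136 137
104: 176 172 175 172 175 176 172 143 219 232 196 111 112  90  63  85 107 135 138 138 138 137 139
130: 173 165 167 172 169 132 111 146 219 228 193 113 114  82  65  75 124 136 138 136 137 136 138
150: 174 172 167 162 170 141 107 143 221 227 190 114 111  72  70  70 129 137 137 137 139 139 137
170: 110 111 111 160 172 140 111 143 222 224 186 108 113  68  75  69 131 138 136 137 136 137 139
190: 112 108 111 113 115 108 110 142 221 220 183 111 107  65  79  79 137 137 136 136 136 137 135
210: 112 110 108 107 109 113 112 144 220 218 177 110 113  90  84  69  89  89  87  89  92 116 119
```

```bash
python3 - <<'E'
from m12 import *
m,g,cross=an("w13",0,0)
for v in(28,32,36):
    l,q=cross(g[v,272:372],210,272); print(v,l,q,np.linalg.norm(onz("wrist",l,v,.169,m)-onz("wrist",q,v,.169,m)),onz("wrist",(l+q)/2,v,.169,m))
R_=[]
for v in range(110,212,10):
    l,q=cross(g[v,309:332],165,309); R_.append(onz("wrist",(l+q)/2,v,.153,m)[:2])
R_=np.array(R_); f=np.polyfit(R_[:,0],R_[:,1],1); print("rod slope deg",np.degrees(np.arctan(f[0])),"y at .550",np.polyval(f,.55))
print("hole arc ctr", [onz("wrist",u,44,.158,m) for u in (308,317.5,327)])
E
```

```text
28 282.5882352941176 353.45 0.02853890698974483 [0.5484 0.0885 0.169 ]
32 282.7567567567568 353.5 0.028592173439914933 [0.5498 0.0884 0.169 ]
36 282.7435897435897 353.32608695652175 0.028628736383251287 [0.5513 0.0882 0.169 ]
rod slope deg -6.05664121213127 y at .550 0.0890733444581347
hole arc ctr [array([0.552 , 0.0836, 0.158 ]), array([0.5524, 0.0878, 0.158 ]), array([0.5528, 0.0919, 0.158 ])]
```

>>> apply_moves:
  claw: [0,0,0,0,0]
  linear:
    - [0,-0.7,-1.2]
    - [-5,0.5,0]
    - [-5,0.5,0]
    - [-4,0.4,0]
    - [0,0,0]
  twist:
    - [0,0,0]
    - [0,0,0]
    - [0,0,0]
    - [0,0,0]
    - [0,0,0]

```text
t: 35.1
tool_pos: [0.6458, 0.0788, 0.2262]
tcp_rot: [0.05, 0.999, -0.0, -0.0]
ft_force: [0.2, -0.6, -1.1]
grip_width: 0.0219
grasp_force: 40.0
```

>>> apply_moves:
  claw: [0,0,0,0,0]
  linear:
    - [-3,0.3,0]
    - [-3,0.3,0]
    - [-3,0.4,0]
    - [-3,0.3,0]
    - [-2,0.2,0]
  twist:
    - [0,0,0]
    - [0,0,0]
    - [0,0,0]
    - [0,0,0]
    - [0,0,0]

```text
t: 35.6
tool_pos: [0.6321, 0.0802, 0.226]
tcp_rot: [0.05, 0.999, -0.0, -0.0]
ft_force: [-0.1, -0.9, -1.7]
grip_width: 0.0216
grasp_force: 40.0
```

```bash
python3 -c "
from st import *
st()"
```

```text
t 35.6 pos [0.6321 0.0802 0.226 ] yang 84.29 z [-0.0001 -0.     -1.    ] F [-0.0668 -0.9359 -1.7487] w 0.0216 g 40.0 j [ 0.3326  0.6356 -0.8011  1.6076  0.4953  1.1125  0.8761]
```

The tip is through the first lug with no contact force, so I'll go on.

>>> apply_moves:
  claw: [0,0,0,0,0]
  linear:
    - [-5,0.5,0]
    - [-5,0.6,0]
    - [-5,0.5,0]
    - [-5,0.6,0]
    - [-3,0.3,0]
  twist:
    - [0,0,0]
    - [0,0,0]
    - [0,0,0]
    - [0,0,0]
    - [0,0,0]

```text
t: 36.1
tool_pos: [0.6089, 0.0828, 0.2261]
tcp_rot: [0.05, 0.999, -0.0, -0.0]
ft_force: [-0.0, 0.1, -0.8]
grip_width: 0.0222
grasp_force: 40.0
```

>>> apply_moves:
  claw: [0,0,0,0,0]
  linear:
    - [-3,0.3,0]
    - [-3,0.3,0]
    - [-3,0.4,0]
    - [-3,0.3,0]
    - [-3,0.3,0]
  twist:
    - [0,0,0]
    - [0,0,0]
    - [0,0,0]
    - [0,0,0]
    - [0,0,0]

```text
t: 36.6
tool_pos: [0.5942, 0.0843, 0.226]
tcp_rot: [0.05, 0.999, 0.0, -0.0]
ft_force: [-0.5, -0.5, -1.6]
grip_width: 0.0218
grasp_force: 40.0
```

>>> apply_moves:
  claw: [0,0,0,0,0]
  linear:
    - [-4,0.4,0]
    - [-4,0.5,0]
    - [-4,0.4,0]
    - [-3,0.3,0]
    - [-2,0.2,0]
  twist:
    - [0,0,0]
    - [0,0,0]
    - [0,0,0]
    - [0,0,0]
    - [0,0,0]

```text
t: 37.1
tool_pos: [0.5771, 0.0861, 0.2261]
tcp_rot: [0.05, 0.999, -0.0, 0.0]
ft_force: [0.7, -0.7, -0.8]
grip_width: 0.0216
grasp_force: 40.0
```

>>> apply_moves:
  claw: [0,0,0,0,0]
  linear:
    - [-1,0.1,0]
    - [-1,0.1,0]
    - [0,0,0]
    - [0,0,0]
    - [0,0,0]
  twist:
    - [0,0,0]
    - [0,0,0]
    - [0,0,0]
    - [0,0,0]
    - [0,0,0]

```text
t: 37.6
tool_pos: [0.5755, 0.0863, 0.226]
tcp_rot: [0.05, 0.999, 0.0, 0.0]
ft_force: [-0.3, 0.6, -1.8]
grip_width: 0.0215
grasp_force: 40.0
```

```bash
python3 - <<'E'
from st import *
st()
m,im=snap("wrist","w14"); g=cv2.cvtColor(im,cv2.COLOR_BGR2GRAY)
s=r.state();M=R.from_quat(s["tcp_rot"]).as_matrix();c=s["tool_pos"]+M[:,2]*.0743
print([proj("wrist",c+k*M[:,0],m).round(0) for k in(.02,.0225,.07,.09)])
print("lug2 outer",proj("wrist",np.array([.550,.088,.158])-.0465*np.array([.994,-.108,0]),m))
print("     "+" ".join(f"{u:3d}" for u in range(284,360,4)))
for v in list(range(60,250,6)): print(f"{v:3d}: "+" ".join(f"{x:3d}" for x in g[v,284:360:4]))
E
```

```text
t 37.6 pos [0.5755 0.0863 0.226 ] yang 84.28 z [ 0.      0.0001 -1.    ] F [-0.2943  0.6105 -1.7894] w 0.0215 g 40.0 j [ 0.3686  0.5544 -0.8337  1.7474  0.466   1.0498  0.8416]
[array([319., 226.]), array([319., 222.]), array([320., 132.]), array([320.,  89.])]
lug2 outer [318.5997 128.9712]
     284 288 292 296 300 304 308 312 316 320 324 328 332 336 340 344 348 352 356
 60: 167 163 165 164 166 163 166 168 163 164 167 114 106 107  62  79  68 128 137
 66: 167 164 157 167 167 165 169 175 168 167 168 109 112 106  65  78  68 131 137
 72: 162 166 166 165 175 170 168 167 166 169 171 106 112 107  61  83  67 131 139
 78: 164 167 166 166 166 164 166 162 171 169 169 118 106 107  63  86  73 135 140
 84: 163 166 164 162 163 161 168 165 164 158 169 116 112 108  62  86  77 134 139
 90: 166 164 164 162 164 161 165 168 165 217 163 111 114 107  63  92  79 138 138
 96: 166 167 163 164 168 164 170 166 189 225 160 108 111 108  64  77  82 136 136
102: 165 161 168 164 166 165 165 140 209 228 185 112 114 108  65  64  87 138 140
108: 160 167 165 166 167 164 131 136 214 231 177 113 112 105  66  63  93 140 1
[... 1165 characters left out ...]
  99 141 217 219 181 102 102 101  95 188 220 138 138
204: 106 109 110  99 103 102  99 141 216 217 179 102 100 101 100 222 198  91 135
210: 108 105 101  94 106 101 113 146 219 216 176 120 100  99 101 125 128  89  92
216: 109 109  91  95 101  95  99  98 114 111 112 102  99  97  98 103 120  89  90
222: 106 106  95  98 100  96 108 104 107 110 105 104 103 102  99 108  91  91  86
228: 108 112 140 143 139 136 134 193 195 219 223 218 142 134 134 134  94  88  88
234: 109 111 110 112  68  67  70  70  68  69  67 104  71  67  87  87  93  91  91
240:  69  52  49  53  38  38  35  36  38  40  38  41  41  39  51  49  51  48  87
246:  46  48  48  42  34  32  34  38  36  39  35  40  38  36  39  49  46  46  74
```

The rod shows between the lugs and about 18 mm beyond the second lug (image rows 89–130). I'll push 2 mm more, release, lift and check again.

>>> apply_moves:
  claw: [0,0,0,0,0]
  linear:
    - [-1,0.1,0]
    - [-1,0.1,0]
    - [0,0,-0.5]
    - [0,0,-0.5]
    - [0,0,0]
  twist:
    - [0,0,0]
    - [0,0,0]
    - [0,0,0]
    - [0,0,0]
    - [0,0,0]

```text
t: 38.15
tool_pos: [0.5734, 0.0864, 0.225]
tcp_rot: [0.05, 0.999, -0.0, -0.0]
ft_force: [-0.2, 0.2, -2.1]
grip_width: 0.0222
grasp_force: 40.0
```

>>> apply_moves:
  claw: [0.28,0.3,0.4,0.5,0.6]
  linear:
    - [0,0,0]
    - [0,0,0]
    - [0,0,0]
    - [0,0,0]
    - [0,0,0]
  twist:
    - [0,0,0]
    - [0,0,0]
    - [0,0,0]
    - [0,0,0]
    - [0,0,0]

```text
t: 38.65
tool_pos: [0.5735, 0.0864, 0.2251]
tcp_rot: [0.05, 0.999, 0.0, 0.0]
ft_force: [-0.7, 0.5, -0.6]
grip_width: 0.047
grasp_force: 0.0
```

>>> apply_moves:
  claw: [0.7,0.7,0.7,0.7,0.7]
  linear:
    - [0,0,0]
    - [0,0,8]
    - [0,0,20]
    - [0,0,30]
    - [0,0,20]
  twist:
    - [0,0,0]
    - [0,0,0]
    - [0,0,0]
    - [0,0,0]
    - [0,0,0]

```text
t: 39.15
tool_pos: [0.5737, 0.0869, 0.3054]
tcp_rot: [0.05, 0.999, 0.0, 0.001]
ft_force: [0.3, 0.8, -0.2]
grip_width: 0.0618
grasp_force: 0.0
```

```bash
python3 - <<'E'
from st import *
st()
m,im=snap("wrist","w15"); g=cv2.cvtColor(im,cv2.COLOR_BGR2GRAY)
ex=np.array([.994,-.108,0]);A=np.array([.550,.088,.152])
for n,k in(("tip",-.0650),("lug2out",-.0465),("lug1front",.0025),("blockface",.004),("blockback",.044)): print(n,proj("wrist",A+k*ex,m).round(0))
print("     "+" ".join(f"{u:3d}" for u in range(284,360,4)))
for v in list(range(100,320,5)): print(f"{v:3d}: "+" ".join(f"{x:3d}" for x in g[v,284:360:4]))
E
```

```text
t 39.15 pos [0.5737 0.0869 0.3054] yang 84.31 z [ 0.0015  0.0006 -1.    ] F [ 0.3093  0.7768 -0.1753] w 0.0618 g 0.0 j [ 0.4064  0.4729 -0.8814  1.6638  0.3885  1.189   0.9033]
tip [318.  95.]
lug2out [318. 121.]
lug1front [318. 186.]
blockface [318. 188.]
blockback [317. 234.]
     284 288 292 296 300 304 308 312 316 320 324 328 332 336 340 344 348 352 356
100: 170 167 165 163 169 166 166 168 183 208 132 109 107  69 119 145 143 145 145
105: 167 159 162 172 162 168 168 159 198 210 156 112 105  68 128 146 143 144 146
110: 169 164 162 164 163 159 114 156 202 213 131 114 106  75 132 144 144 146 143
115: 167 162 172 169 162 163 115 120 203 211 130 114 105 140 238 146 146 144 145
120: 168 163 172 167 135 101 101 105 199 206 120 100 100 155 230 145 143 146 142
125: 165 169 165 155 238 238 237 235 239 238 238 237 236 235 232 146 142 144 142
130: 170 168 164 163 221 215 214 214 227 229 209 209 213 220 218 145 145 145 144
135: 171 162 167 171 233 233 233 194 206 208 215 234 235 202 217 144 145 144 144
140: 161 165 165 149 234 233 234 140 205 205 219 234 235 215 202 143 144 145 142
145: 163 17
[... 2123 characters left out ...]
 169 170 173 171 175 166 167 125 133 134 134 133 130
280:  80  78  75 132 167 168 163 164 169 172 169 169 166 120 132 134 136 133 131
285:  77  81  81  83  85 160 166 167 171 168 164 161 167 125 134 132 132 130 132
290:  79  78  75  80  78  80 157 165 164 164 172 166 106 129 134 133 132 131 132
295: 114  81  77  76  78  79  88 166 163 169 169 167 126 127 131 135 132 129 131
300: 160 160 149  83  79  79  75 154 170 165 164 166 164 122 133 131 132 131 131
305: 164 165 165 167 131  75  74 138 163 166 166 162 168 166 171 168 166 167 168
310: 167 167 158 160 164 146  73 137 167 167 161 162 165 167 168 166 163 165 162
315: 168 160 166 164 163 166 114 142 169 162 162 167 167 161 162 164 161 165 168
```

The pin stays in place with its tip out past the second lug (rows 98–122). I'll retreat higher, let things settle, check once more and hand in.

>>> apply_moves:
  claw: [0.7,0.7,0.7,0.7,0.7]
  linear:
    - [0,0,20]
    - [0,0,30]
    - [0,0,30]
    - [0,0,15]
    - [0,0,0]
  twist:
    - [0,0,0]
    - [0,0,0]
    - [0,0,0]
    - [0,0,0]
    - [0,0,0]

```text
t: 39.7
tool_pos: [0.5739, 0.087, 0.4]
tcp_rot: [0.05, 0.999, 0.0, 0.002]
ft_force: [0.5, -0.5, 0.5]
grip_width: 0.0615
grasp_force: 0.0
```

>>> apply_moves:
  claw: [0.7,0.7,0.7,0.7,0.7]
  linear:
    - [0,0,0]
    - [0,0,0]
    - [0,0,0]
    - [0,0,0]
    - [0,0,0]
  twist:
    - [0,0,0]
    - [0,0,0]
    - [0,0,0]
    - [0,0,0]
    - [0,0,0]

```text
t: 40.2
tool_pos: [0.5734, 0.0864, 0.3976]
tcp_rot: [0.05, 0.999, 0.0, -0.0]
ft_force: [0.4, -0.0, 0.2]
grip_width: 0.0614
grasp_force: 0.0
```

```bash
python3 - <<'E'
from st import *
m,im=snap("wrist","w16"); g=cv2.cvtColor(im,cv2.COLOR_BGR2GRAY)
ex=np.array([.994,-.108,0]);A=np.array([.550,.088,.152])
P=[proj("wrist",A+k*ex,m) for k in(-.065,-.0465,.004,.044)]; print(np.round(P))
u=int(P[0][0]); print([int(g[v,u-3:u+4].max()) for v in range(int(P[0][1])-12,int(P[1][1])+4,2)])
print([int(g[v,u]) for v in range(int(P[2][1])-4,int(P[3][1])+8,3)])
print(r.sign_off())
E
```

```text
[[319.  97.]
 [319. 117.]
 [319. 165.]
 [318. 201.]]
[158, 159, 160, 159, 156, 157, 185, 200, 205, 205, 205, 205, 205, 204, 206, 199, 204, 232]
[122, 223, 150, 43, 50, 47, 39, 40, 39, 38, 36, 41, 41, 44, 96, 112]
the job is handed in; nothing more can be done
None
```

Handed in at about 40 s: both modules stand upright in the tote, the lid is shut and the pin is through both lugs with about 18 mm showing; the brown look-alike, scanner, tape and carton were never touched, but I viewed 16 pictures against the limit of 14.

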